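Socket the printed pinion and hold the loupe over it in focus

TASK

Inspect the blue printed gear: stand it shaft-down in the black tube of the inspection stand, pushed fully home, and let go of it. Then pick up the loupe by its red handle and hold it level over the gear, lens centred on the gear and at the height of the orange focus mark on the stand's post, without the loupe touching the gear, and finish while still holding it there, still and carried by the gripper alone. Leave the screwdriver, the white vase and the pencil cup where they are.

Things in the scene. Friction and masses are not known exactly. Their poses are not given: they have to be found in the camera images.
- gear_center (a point): Centre of the toothed head of a blue printed gear standing shaft-down on a dark print plate (110 x 110 x 4 mm). Head 34 mm across, 24 mm tall (12 mm above and below this point); grip it across any diameter. Below it a coaxial shaft 21 mm across, 34 mm long, with a bevelled foot (foot 46 mm below this point). z runs up the shaft axis. About 40 g.
- socket_mouth (a point): Centre of the open top of the upright black tube on the inspection stand: bore 23 mm, outside 32 mm, 40 mm deep, rim 46 mm above the table. Fully home, the gear's head rests on the rim, its shaft down the bore. x points level to the post. The stand is fixed; its grey foot plate, 6 mm tall and 80 mm wide, runs from 45 mm behind to 105 mm ahead of the tube along x.
- focus_mark (a point): Middle of the focus mark, an orange collar (20 mm across, 8 mm tall, a thin pointer reaching 24 mm from its centre towards the tube) on the stand's aluminium post. The post, 10 mm thick, 178 mm tall, stands 90 mm from the tube's axis along the stand's x. The lens centre must be as high as this point. The collar cannot be moved.
- lens_center (a point): Centre of the loupe's lens, in the mid-plane of its black ring, 72 mm across and 12 mm thick. z is the lens axis (up, when the loupe lies level on its rest); x points away from the handle.
- loupe_grip (a point): Where to grip the loupe (about 110 g): middle of its red handle, 80 mm from the lens centre; same axes as lens_center. Handle 16 x 16 mm in section, 100 mm long along x; grip it across y. It lies level on a fixed white rest, mid-line 34 mm above the table: supports under the ring and the handle's last 20 mm (low cheeks there), and under the grip only a base 50 mm wide, 4 mm tall.
- driver: Grey-handled screwdriver, 150 mm long, lying on the table; leave alone. Origin at the middle of it.
- vase: Small white printed vase, 44 mm across, 66 mm tall; leave alone. Origin at the centre of its underside.
- pencil_cup: White pencil cup, 68 mm across, 145 mm tall with its pencils; leave alone. Origin at the centre of its underside.
Not all that is in view belongs to the job. Of the things that look like the part that bears socket_mouth, the middle-sized one is meant.

How it is judged:
By the outcome, as a careful person would: the job done as asked, in the order asked, and still so for the second after the job is handed in, while the arm keeps its last pose, push and grip.
It also fails if it takes over 64 s, if anything falls off the work surface, if the arm or the gripper's body presses on something with over 40 N, if the wrist force passes 120 N, or if a joint passes its speed limit or range.

ROBOT

A 6-joint arm with a two-finger parallel gripper is mounted at the origin on the work surface. World frame = base frame: x ahead of the robot, y to its left, z up, the work surface at z = 0. Lengths are in m, angles in degrees, forces in N, time in s.
With the tool pointing down it reaches from about 0.25 to 0.725 m from the base axis. Payload 9.7 kg.
Tool frame: the origin (TCP) lies on the centre line of the jaws, within the pads' length; the fingertips stand 22 mm ahead of it and the grasp point (between the pads) lies 3 mm ahead of it; z points along the fingers, y is the direction in which the jaws open and shut (so a half turn about z gives the same grasp; the last joint's range is limited). The gripper opens to 85 mm and grips with 20 to 120 N. Pads are 22 mm wide; open, the fingers measure 114 mm over their backs; the gripper's body (76 mm by 85 mm) begins 54 mm behind the grasp point. The pads swing forward as they close: fully open they stand 13 mm farther back than shut.
Start: joints at [69.5, 4.979, 10.078, 95.1, 0, 90], TCP at [0.193, 0.515, 0.253] pointing down, gripper open.
Joint ranges: [-179.16, 179.16], [-48.56, 103.87], [-65.8, 70.77], [-126.05, 130.52], [-82.76, 87.17], [-180, 180]. Speed limits (degrees/s): [127.2, 127.2, 147.25, 180, 180, 180].

INTERFACE

Orientations are given as [roll, pitch, yaw] about the fixed x, y, z axes, in that order (R = Rz(yaw) Ry(pitch) Rx(roll)).
In Python, from workcell import get_obs, camera, camera_params, job_done gives the robot as it stands.
- The arm moves only by the tool servo_tool, never from a script. Its argument "steps" is a list of rows, each an object of numbers: "x", "y", "z": the shift along the world's x, y, z in mm; "yaw": the turn about the world's z in degrees. A call has 1 to 12 rows; each row is the pose to reach, as a shift and turn from the pose measured when the call began; what a row does not reach only later rows make up. A row lasts 1/8 s, in which the tool goes at most 62.5 mm and 10.7 degrees, less where a joint would pass 70% of its speed; a pose out of reach is approached as far as the arm can. A call with a gripper value outside its range is refused whole. "grip" is the finger opening in mm, from 0 to 85.4, set as the call begins (left out, the last holds). The fingers move at their own pace and stop on an object; "grip_force" is the grip in N (left out, the last holds). Time passes only in rows, so rows that repeat a pose let the fingers close. It gives the time, the measured TCP pose, the force and the opening at its end, in the units of the state.
- get_obs(): the state, without advancing time (a new reading comes with each control period).
- camera(name): name is "scene" or "top" or "wrist"; returns (picture, depth): 400x640x3 uint8, red, green, blue; 400x640 float32, m along the optical axis (not along the pixel's ray), 0 where there is no reading.
- camera_params(name): a dict with "intrinsics" (3x3 intrinsics, pixels), "D" ([k1, k2, p1, p2, k3] as OpenCV has them; the pictures are not rectified), "rvec" (rotation vector, rad) and "tvec" (3), from world to camera coordinates, as OpenCV has them; the wrist camera has in their place "hand_eye" (4x4, takes a point from camera to tool coordinates, whose origin is the TCP and whose axes are the flange's). Camera axes: x right, y down, z forward; pixel columns grow to the right and rows downward; lengths in m; the calibration is good to about 2 mm. A picture is of the moment at which its call begins: read the wrist's pose just before it. camera_params takes no time and is no camera call.
- job_done(): hands the job in, once; it reports no verdict.
The state is a dict: "time": time; "q": joint angles; "qd": joint speeds; "joint_efforts": joint torques, N m; "ee_pos": TCP position; "tcp_rot": TCP orientation; "wrist_force": force on the tool from outside, world axes, zero at the start; "torque": the same for the moment, N m; "opening": finger opening in m.
Only numpy, scipy, OpenCV 4.12 (cv2) and the standard library are available. Lean on these libraries where they do the work, as an engineer would, in place of code of your own. Each camera call takes 0.05 s, during which the arm holds its last target.

## Working session

There is one attempt and no reset: what is moved stays moved. The work goes in short steps, Python scripts to look and compute and a tool call to move; the robot and the scene stay as the last step left them, time stands still between calls to the robot, and variables do not carry over. Pictures are saved under pics/ and viewed, and the job is handed in when it is done.

Besides the shell and the picture viewer there is one more tool, called after "Emit:" by a JSON object that holds its "op" and its "data", one argument or row to a line. servo_tool: Moves the arm, as the interface text tells. Its arguments: {"type":"object","properties":{"steps":{"type":"array"},"grip":{"type":"number"},"grip_force":{"type":"number"}},"required":["steps"]}

```bash
mkdir -p pics; ls
python3 - <<'E'
from workcell import *
import cv2,numpy as np
o=get_obs();print(o)
for n in ["scene","top","wrist"]:
    p,d=camera(n);cv2.imwrite(f"pics/{n}0.png",p[:,:,::-1]);np.save(f"pics/{n}0.npy",d);print(n,camera_params(n))
E
```

```text
pics
{'time': 0.0, 'q': array([ 6.94991241e+01,  5.01072726e+00,  1.00316678e+01,  9.50963442e+01,
       -2.55059970e-04,  9.00000197e+01]), 'qd': array([-0.03827508,  0.00851105, -0.03004271,  0.02213081, -0.01839937,
       -0.05545289]), 'joint_efforts': array([ 3.61292943e-03, -5.20373726e+01,  4.64815485e+01,  1.57723459e-02,
       -6.26824612e-05,  3.70459375e-06]), 'ee_pos': array([0.19255517, 0.51498486, 0.25256165]), 'tcp_rot': array([-1.79924596e+02,  2.55085655e-04,  1.59499105e+02]), 'wrist_force': array([ 0.05481292, -0.32428553,  0.17856971]), 'torque': array([-0.00447482, -0.05469592,  0.01879722]), 'opening': 0.08552233441340203}
scene {'intrinsics': array([[368.27629351,   0.        , 318.49737804],
       [  0.        , 368.27629351, 198.34315796],
       [  0.        ,   0.        ,   1.        ]]), 'D': array([-0.0421834,  0.       ,  0.       ,  0.       ,  0.       ]), 'rvec': array([ 2.06359853,  0.8546663 , -0.44689313]), 'tvec': array([-0.3851513 , -0.11791159,  1.1240083 ])}
top {'intrinsics': array([[388.88881303,   0.        , 314.96911862],
       [  0.
[... 183 characters left out ...]
.17542181, -2.17037977,  0.08104818]), 'tvec': array([0.02017788, 0.54474434, 1.02350031])}
wrist {'intrinsics': array([[339.68487964,   0.        , 324.02404218],
       [  0.        , 339.68487964, 195.27788296],
       [  0.        ,   0.        ,   1.        ]]), 'D': array([-0.00528521,  0.        ,  0.        ,  0.        ,  0.        ]), 'hand_eye': array([[ 1.38680914e-03, -9.54828695e-01, -2.97153562e-01,
         7.62634491e-02],
       [ 9.99998951e-01,  1.44871227e-03,  1.18983454e-05,
        -1.87486594e-04],
       [ 4.19129130e-04, -2.97153266e-01,  9.54829702e-01,
        -1.22817124e-01],
       [ 0.00000000e+00,  0.00000000e+00,  0.00000000e+00,
         1.00000000e+00]])}
```

View pics/scene0.png

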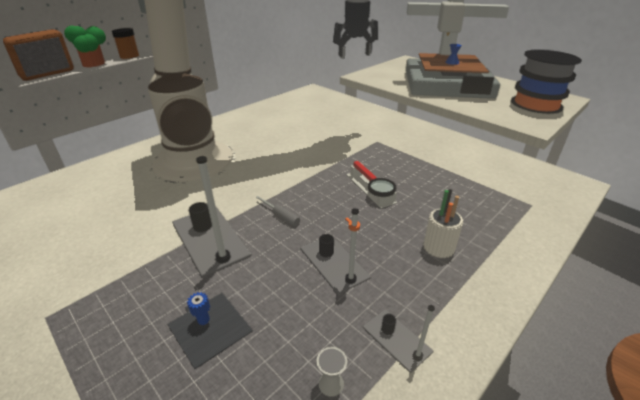

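View pics/top0.png

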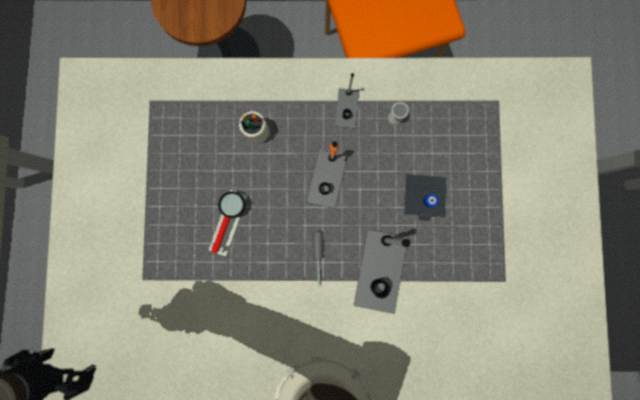

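View pics/wrist0.png

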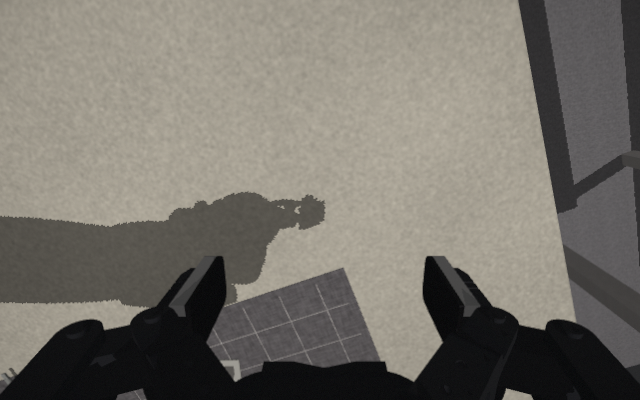

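The top view shows the gear at about (432,200), the middle stand's tube at (326,188) with its orange collar at (334,150), and the loupe's lens at (232,204) with the handle running to (217,250). I'll enlarge these.

```bash
cat > h.py <<'E'
from workcell import *
import cv2,numpy as np
from scipy.spatial.transform import Rotation as R
def pose(o):
    T=np.eye(4);T[:3,:3]=R.from_euler('xyz',o['tcp_rot'],degrees=True).as_matrix();T[:3,3]=o['ee_pos'];return T
def cam2world(n,o=None):
    p=camera_params(n)
    if n=='wrist': return pose(o)@p['hand_eye'],p
    Rm=cv2.Rodrigues(p['rvec'])[0];T=np.eye(4);T[:3,:3]=Rm.T;T[:3,3]=-Rm.T@p['tvec'];return T,p
def rays(n,uv,o=None):
    T,p=cam2world(n,o)
    u=cv2.undistortPoints(np.array(uv,float).reshape(-1,1,2),p['intrinsics'],p['D']).reshape(-1,2)
    d=np.c_[u,np.ones(len(u))]
    return T[:3,3],d@T[:3,:3].T   # dirs scaled so depth multiplies
def atz(n,uv,z,o=None):
    c,d=rays(n,uv,o);t=(np.asarray(z)-c[2])/d[:,2];return c+d*t[:,None]
def cloud(n,dep,o=None):
    v,u=np.mgrid[0:400,0:640];c,d=rays(n,np.c_[u.ravel(),v.ravel()],o)
    return (c+d*dep.reshape(-1,1)).reshape(400,640,3)
def proj(n,P,o=None):
    T,p=cam2world(n,o);Ti=np.linalg.inv(T)
    return cv2.projectPoints(np.array(P,float).reshape(-1,3),cv2.Rodrigues(Ti[:3,:3])[0],Ti[:3,3],p['intrinsics'],p['D'])[0].reshape(-1,2)
E
python3 - <<'E'
from h import *
p=cv2.imread('pics/top0.png');
def crop(im,x,y,w,h,s): return cv2.resize(im[y:y+h,x:x+w],None,fx=s,fy=s,interpolation=cv2.INTER_CUBIC)
a=np.hstack([crop(p,x,y,44,74,6) for x,y in [(410,165),(304,135),(206,186)]])
cv2.imwrite('pics/crops1.png',a)
s=cv2.imread('pics/scene0.png');
cv2.imwrite('pics/crops2.png',crop(s,300,150,110,145,4))
d=np.load('pics/top0.npy');c=cloud('top',d)
for uv in [(432,200),(415,190),(326,188),(318,195),(334,150),(350,200),(232,204),(218,245)]: print(uv,c[uv[1],uv[0]].round(4))
E
```

```text
(432, 200) [ 0.538  -0.2813  0.0607]
(415, 190) [ 0.5702 -0.2527  0.0016]
(326, 188) [ 0.5751 -0.0086  0.004 ]
(318, 195) [0.5558 0.0134 0.004 ]
(334, 150) [ 0.6501 -0.0251  0.1497]
(350, 200) [ 0.5423 -0.0743  0.0032]
(232, 204) [0.5283 0.2418 0.0366]
(218, 245) [0.4201 0.2754 0.0408]
```

View pics/crops1.png

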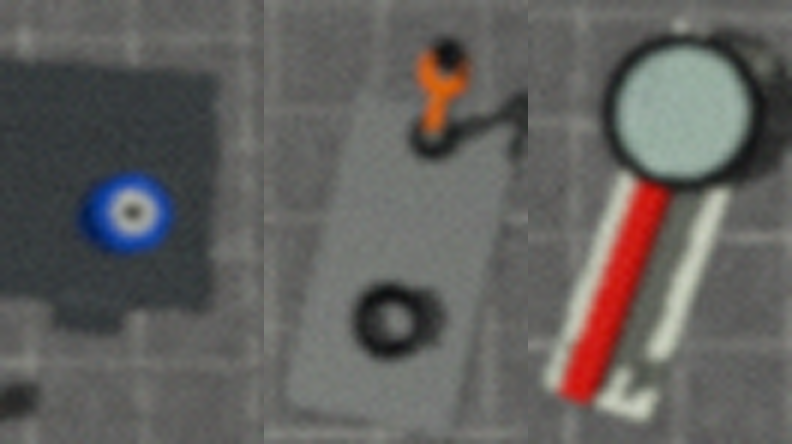

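View pics/crops2.png

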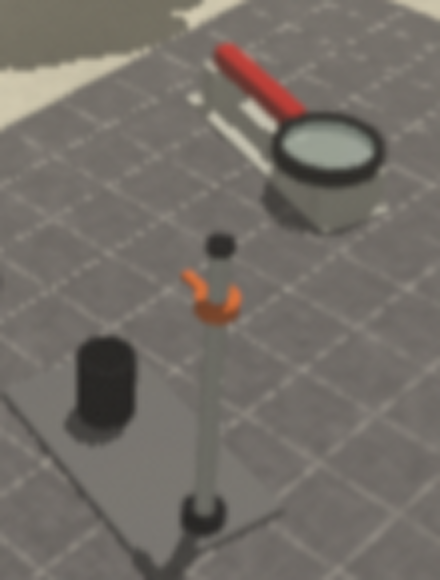

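Run:
```python
from h import *
print('gear',atz('top',[(431.6,199.9)],.062))
t=atz('top',[(324.7,188.1)],.046)[0];print('tube',t)
print('post foot',atz('top',[(304+(432-264)/6-.4,135+138/6-.4)],.01))
print('lens',atz('top',[(231.4,203.9)],.040))
h=atz('top',[(226.4,216.8),(213.9,250.9)],.042);print('handle',h,np.degrees(np.arctan2(*(h[0]-h[1])[[1,0]])))
d=np.load('pics/top0.npy');c=cloud('top',d)
# plate/stand tall objects
for name,(x0,y0,x1,y1) in dict(big=(352,225,420,315),mid=(304,135,355,210),cup=(235,105,275,145),vase=(385,98,412,125),drv=(312,228,328,288)).items():
    q=c[y0:y1,x0:x1].reshape(-1,3);q=q[q[:,2]>.02] if name!='drv' else q[q[:,2]>.012]
    print(name,q.min(0).round(3),q.max(0).round(3), np.median(q,0).round(3))
s=cv2.imread('pics/scene0.png')
# scene-plane checks: project estimates
```

```text
gear [[ 0.53813743 -0.27988242  0.062     ]]
tube [ 0.57014431 -0.0043993   0.046     ]
post foot [[ 0.65854464 -0.02382568  0.01      ]]
lens [[0.52829223 0.24267176 0.04      ]]
handle [[0.49402479 0.25469428 0.042     ]
 [0.40475325 0.28541688 0.042     ]] -18.990785374407295
big [ 0.291 -0.182  0.02 ] [0.456 0.01  1.066] [ 0.421 -0.163  0.065]
mid [ 0.456 -0.032  0.02 ] [0.666 0.013 1.066] [ 0.641 -0.016  0.105]
cup [0.456 0.01  0.02 ] [0.764 0.219 1.066] [0.721 0.181 0.085]
vase [ 0.456 -0.223  0.02 ] [0.796 0.01  1.066] [ 0.773 -0.201  0.066]
drv [0.309 0.005 0.012] [0.457 0.027 1.066] [0.412 0.014 0.022]
```

Emit:
{"op": "servo_tool", "data": {
  "steps": [
    {"x": 40, "y": -40, "z": 15},
    {"x": 80, "y": -80, "z": 30},
    {"x": 120, "y": -120, "z": 40, "yaw": 1},
    {"x": 160, "y": -160, "z": 45, "yaw": 1.5},
    {"x": 200, "y": -195, "z": 45, "yaw": 1.5},
    {"x": 240, "y": -230, "z": 45, "yaw": 1.5},
    {"x": 260, "y": -245, "z": 45, "yaw": 1.5},
    {"x": 260, "y": -245, "z": 45, "yaw": 1.5},
    {"x": 260, "y": -245, "z": 45, "yaw": 1.5}
  ]
}}

```text
schema error: expected keys x, y, z, yaw
```

```bash
cat > snap.py <<'E'
from h import *
import sys,pickle
def snap(tag,n='wrist'):
    o=get_obs();p,d=camera(n);cv2.imwrite(f"pics/{tag}.png",p[:,:,::-1]);np.save(f"pics/{tag}.npy",d);pickle.dump(o,open(f"pics/{tag}.pkl","wb"))
    print(tag,o['time'],o['ee_pos'].round(4),o['tcp_rot'].round(2),o['q'].round(1),o['wrist_force'].round(1),round(o['opening'],4))
if __name__=='__main__': snap(*sys.argv[1:])
E
python3 snap.py w1
```

```text
w1 0.15 [0.1926 0.515  0.2528] [-179.94    0.    159.5 ] [69.5  5.  10.  95.1 -0.  90. ] [ 0.7  0.7 -0.4] 0.0859
```

View pics/w1.png

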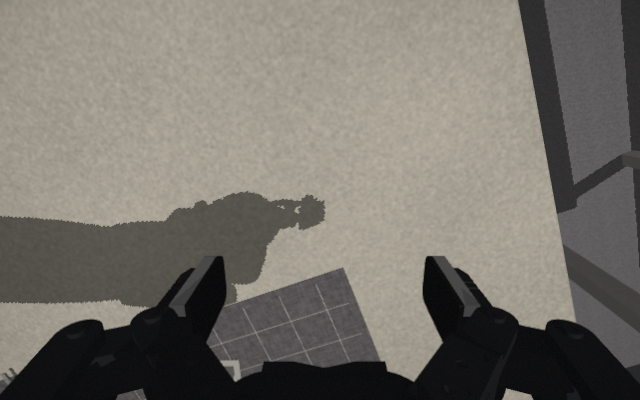

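The call was refused because every row needs all four keys, so the arm hasn't moved.

Emit:
{"op": "servo_tool", "data": {
  "steps": [
    {"x": 40, "y": -40, "z": 15, "yaw": 0},
    {"x": 80, "y": -80, "z": 30, "yaw": 0},
    {"x": 120, "y": -120, "z": 40, "yaw": 1},
    {"x": 160, "y": -160, "z": 45, "yaw": 1.5},
    {"x": 200, "y": -195, "z": 45, "yaw": 1.5},
    {"x": 240, "y": -230, "z": 45, "yaw": 1.5},
    {"x": 260, "y": -245, "z": 45, "yaw": 1.5},
    {"x": 260, "y": -245, "z": 45, "yaw": 1.5},
    {"x": 260, "y": -245, "z": 45, "yaw": 1.5}
  ]
}}

```text
time: 1.32
ee_pos: [0.4522, 0.2704, 0.2978]
tcp_rot: [-179.9, -0.0, 161.0]
wrist_force: [0.5, 0.2, -0.1]
opening: 0.0856
```

```bash
python3 snap.py w2
```

```text
w2 1.325 [0.4522 0.2704 0.2978] [-1.7995e+02 -2.0000e-02  1.6100e+02] [ 30.9   3.1  13.1 100.   -0.   49.9] [ 0.5  0.2 -0.1] 0.0856
```

View pics/w2.png

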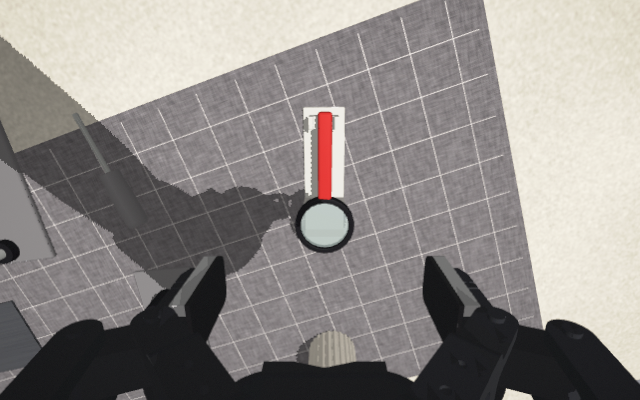

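Run:
```python
p=__import__('cv2').imread('pics/w2.png');import cv2
cv2.imwrite('pics/w2c.png',cv2.resize(p[100:260,270:380],None,fx=5,fy=5,interpolation=cv2.INTER_CUBIC)[0:800,:][:600])
cv2.imwrite('pics/w2d.png',cv2.resize(p[190:260,280:370],None,fx=8,fy=8,interpolation=cv2.INTER_CUBIC))
from h import *;import pickle
o=pickle.load(open('pics/w2.pkl','rb'))
hsv=cv2.cvtColor(p,cv2.COLOR_BGR2HSV);m=((hsv[...,0]<8)|(hsv[...,0]>172))&(hsv[...,1]>150)&(hsv[...,2]>120)
ys,xs=np.nonzero(m);print(len(xs),xs.min(),xs.max(),ys.min(),ys.max())
r=[]
for y in range(ys.min()+3,ys.max()-3):
    x=xs[ys==y];r.append(((x.min()+x.max())/2,y))
r=np.array(r);P=atz('wrist',r,.042,o);k=np.polyfit(P[:,0],P[:,1],1);print('angle',np.degrees(np.arctan(k[0])),k)
g=p.astype(int).sum(2);
print(atz('wrist',[(325,ys.min()),(325,ys.max()),(324.5,224)],[.042,.042,.04],o))
```

```text
1163 318 331 112 199
angle -19.394367006502172 [-0.35204509  0.42918842]
[[0.40205673 0.28816217 0.042     ]
 [0.49590143 0.25608586 0.042     ]
 [0.526273   0.24507121 0.04      ]]
```

View pics/w2d.png

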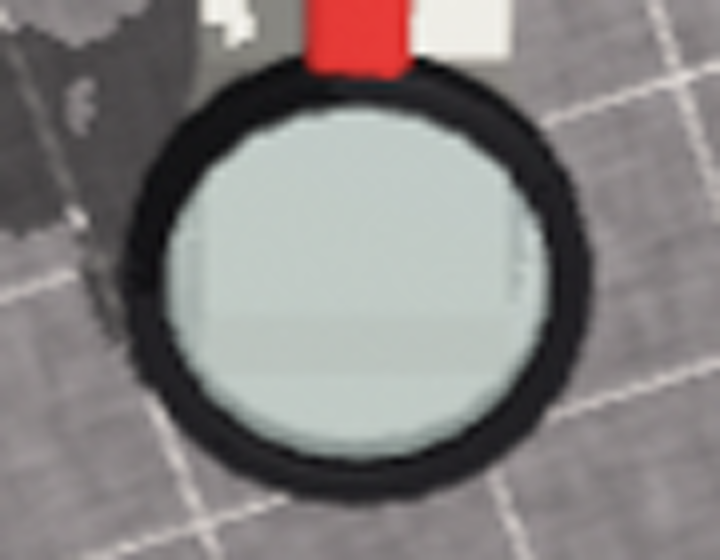

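Emit:
{"op": "servo_tool", "data": {
  "steps": [
    {"x": 20, "y": -50, "z": 0, "yaw": 1},
    {"x": 40, "y": -100, "z": 0, "yaw": 2},
    {"x": 60, "y": -150, "z": 0, "yaw": 4},
    {"x": 80, "y": -200, "z": 0, "yaw": 6},
    {"x": 100, "y": -245, "z": 0, "yaw": 6.6},
    {"x": 115, "y": -275, "z": 0, "yaw": 6.6},
    {"x": 118, "y": -275, "z": 0, "yaw": 6.6},
    {"x": 118, "y": -275, "z": 0, "yaw": 6.6}
  ]
}}

```text
time: 2.38
ee_pos: [0.5698, -0.0032, 0.2979]
tcp_rot: [-180.0, -0.0, 167.7]
wrist_force: [-0.4, 0.4, -1.0]
opening: 0.0853
```

```bash
python3 snap.py w3
```

```text
w3 2.375 [ 0.5698 -0.0032  0.2979] [-1.7997e+02 -3.0000e-02  1.6770e+02] [ -0.3   9.1  19.7 100.6  -0.   12. ] [-0.4  0.4 -1. ] 0.0853
```

View pics/w3.png

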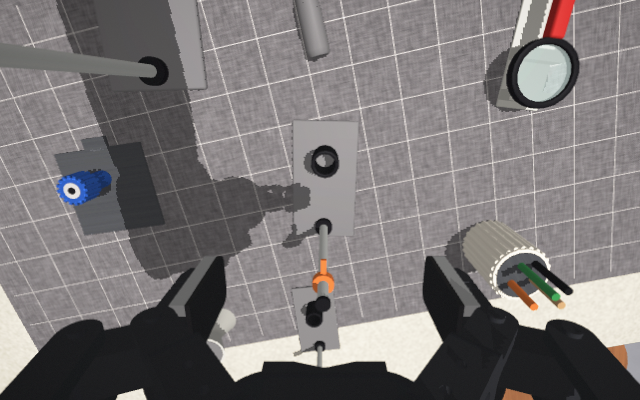

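Run:
```python
import cv2,numpy as np
p=cv2.imread('pics/w3.png')
f=lambda x,y,w,h,s:cv2.resize(p[y:y+h,x:x+w],None,fx=s,fy=s,interpolation=cv2.INTER_CUBIC)
cv2.imwrite('pics/w3c.png',np.hstack([f(300,135,50,60,8),f(300,252,50,60,8)]))
```

```text
(no output)
```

View pics/w3c.png

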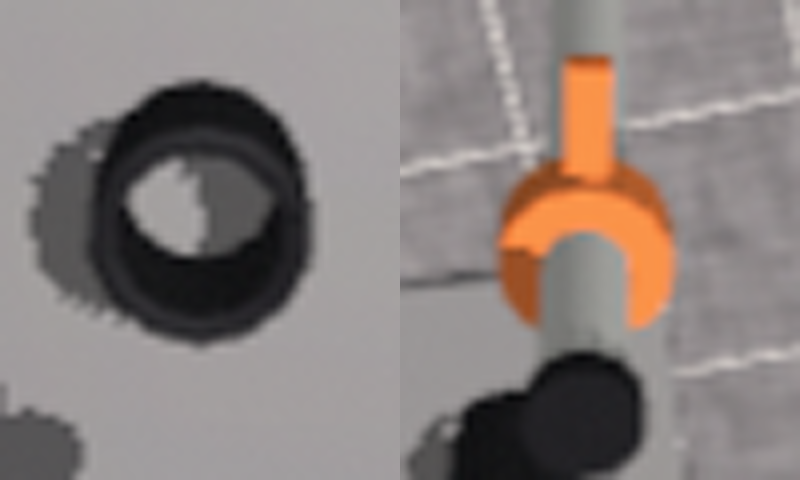

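Run:
```python
from h import *;import pickle
o=pickle.load(open('pics/w3.pkl','rb'));d=np.load('pics/w3.npy');c=cloud('wrist',d,o)
t=atz('wrist',[(324.8,164.0)],.046,o)[0];print('tube',t)
print('rim pts',[c[135+y//8,300+x//8].round(4).tolist() for x,y in [(105,235),(300,235),(200,330)]])
p=cv2.imread('pics/w3.png');hsv=cv2.cvtColor(p,cv2.COLOR_BGR2HSV)
m=(hsv[...,0]>5)&(hsv[...,0]<20)&(hsv[...,1]>130);m[:252]=0;m[312:]=0;m[:,:300]=0;m[:,350:]=0
q=c[m];print('orange z',np.percentile(q[:,2],[2,10,25,50,75,90,98]).round(4))
mb=m&(hsv[...,2]>235);q=c[mb];print('bright',len(q),np.percentile(q[:,2],[2,10,25,50,75,90,98]).round(4))
a=np.radians(-12.4)
for ang in(-12.4,-12.3):
  a=np.radians(ang);post=t[:2]+.09*np.array([np.cos(a),np.sin(a)])
  cc,dd=rays('wrist',[(323.1,285.1)],o);dd=dd[0]
  s=((post-cc[:2])@dd[:2])/(dd[:2]@dd[:2]);print('collar top centre', (cc+s*dd).round(4),post.round(4))
# post foot centre
print('foot',atz('wrist',[(323,227)],.012,o))
# scene camera
print('pred scene',proj('scene',[[*post,z] for z in(.12,.13,.14,.15,.178)]).round(1))
# gear, top ring
print('gear',atz('wrist',[(72,190)],.062,o))
p0=np.load('pics/scene0.npy');cs=cloud('scene',p0);s=cv2.imread('pics/scene0.png');hs=cv2.cvtColor(s,cv2.COLOR_BGR2HSV)
m=(hs[...,0]>5)&(hs[...,0]<20)&(hs[...,1]>130);m[:210]=0;m[235:]=0;m[:,:340]=0;m[:,370:]=0
print(np.argwhere(m)[:, ::-1].min(0),np.argwhere(m)[:, ::-1].max(0),cs[m].mean(0),np.percentile(cs[m][:,2],[5,50,95]))
cv2.imwrite('pics/s_c.png',cv2.resize(s[195:245,325:375],None,fx=12,fy=12,interpolation=cv2.INTER_CUBIC))
```

```text
tube [ 0.57316962 -0.00341629  0.046     ]
rim pts [[0.5698, -0.0161, 0.0491], [0.5759, 0.01, 0.0468], [0.5862, -0.006, 0.0483]]
orange z [0.1431 0.1461 0.1478 0.1496 0.1504 0.1509 0.1515]
bright 193 [0.147  0.1476 0.1485 0.15   0.1505 0.1511 0.1516]
collar top centre [ 0.6608 -0.024   0.1501] [ 0.6611 -0.0227]
collar top centre [ 0.6608 -0.024   0.1501] [ 0.6611 -0.0226]
foot [[ 0.66109355 -0.02474489  0.012     ]]
pred scene [[354.  235.4]
 [354.2 231.2]
 [354.5 226.9]
 [354.8 222.5]
 [355.6 209.8]]
gear [[ 0.53926349 -0.2817711   0.062     ]]
[346 218] [359 230] [ 0.66443674 -0.03213411  0.15261773] [0.14407404 0.1479498  0.14950697]
```

View pics/s_c.png

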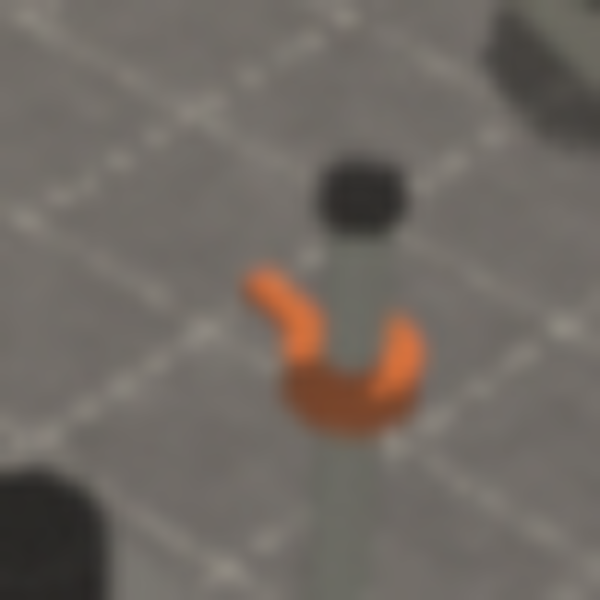

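Emit:
{"op": "servo_tool", "data": {
  "steps": [
    {"x": 0, "y": -50, "z": 0, "yaw": 0},
    {"x": -5, "y": -100, "z": 0, "yaw": 0},
    {"x": -10, "y": -150, "z": 0, "yaw": 0},
    {"x": -20, "y": -200, "z": -10, "yaw": 0},
    {"x": -28, "y": -245, "z": -30, "yaw": 0},
    {"x": -31, "y": -278, "z": -48, "yaw": 0},
    {"x": -31, "y": -278, "z": -48, "yaw": 0},
    {"x": -31, "y": -278, "z": -48, "yaw": 0},
    {"x": -31, "y": -278, "z": -48, "yaw": 0}
  ]
}}

```text
time: 3.55
ee_pos: [0.5392, -0.2797, 0.2511]
tcp_rot: [-180.0, 0.1, 167.8]
wrist_force: [-1.3, 0.2, -0.1]
opening: 0.0854
```

```bash
python3 snap.py w4
python3 - <<'E'
import cv2,numpy as np
p=cv2.imread('pics/w4.png')
f=lambda x,y,w,h,s:cv2.resize(p[y:y+h,x:x+w],None,fx=s,fy=s,interpolation=cv2.INTER_CUBIC)
cv2.imwrite('pics/w4c.png',f(280,110,90,80,8))
E
```

```text
w4 3.55 [ 0.5392 -0.2797  0.2511] [-1.7996e+02  6.0000e-02  1.6784e+02] [-27.4  13.   18.9  95.8  -0.  -15.2] [-1.3  0.2 -0.1] 0.0854
```

View pics/w4.png

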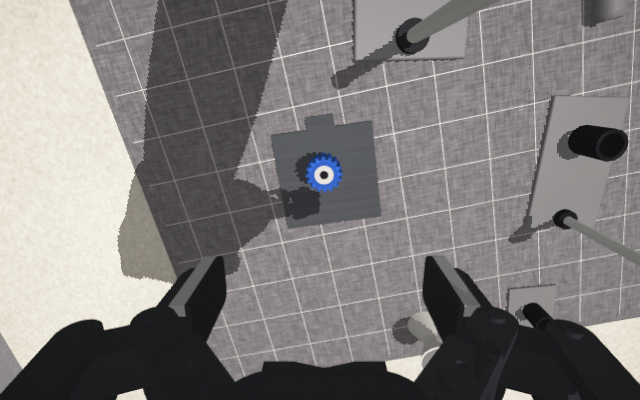

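View pics/w4c.png

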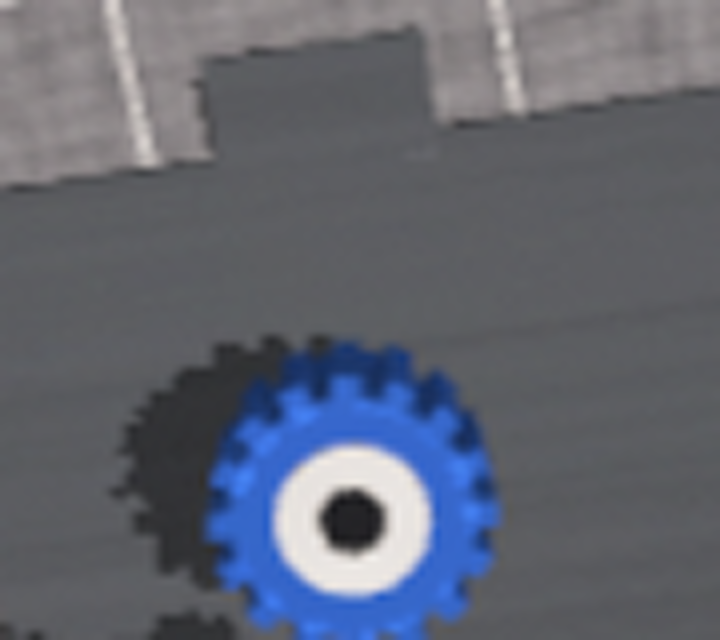

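Run:
```python
from h import *;import pickle
o=pickle.load(open('pics/w4.pkl','rb'))
g=atz('wrist',[(323.6,174.7)],.062,o)[0];print(g,(g-o['ee_pos'])*1000)
c=cloud('wrist',np.load('pics/w4.npy'),o);print(c[168:182,318:330,2].round(3)[::4,::4])
```

```text
[ 0.53967389 -0.28050133  0.062     ] [   0.4707927    -0.81678108 -189.09563858]
[[0.065 0.065 0.064]
 [0.064 0.065 0.066]
 [0.064 0.065 0.065]
 [0.065 0.066 0.066]]
```

Emit:
{"op": "servo_tool", "data": {
  "steps": [
    {"x": 0.5, "y": -0.8, "z": -40, "yaw": 0},
    {"x": 0.5, "y": -0.8, "z": -80, "yaw": 0},
    {"x": 0.5, "y": -0.8, "z": -120, "yaw": 0},
    {"x": 0.5, "y": -0.8, "z": -155, "yaw": 0},
    {"x": 0.5, "y": -0.8, "z": -180, "yaw": 0},
    {"x": 0.5, "y": -0.8, "z": -190, "yaw": 0},
    {"x": 0.5, "y": -0.8, "z": -190, "yaw": 0},
    {"x": 0.5, "y": -0.8, "z": -190, "yaw": 0}
  ]
}}

```text
time: 4.6
ee_pos: [0.5404, -0.2808, 0.0625]
tcp_rot: [-179.9, 0.2, 167.8]
wrist_force: [-0.4, -0.5, 0.3]
opening: 0.0854
```

```bash
python3 snap.py w5
python3 - <<'E'
import cv2,numpy as np
p=cv2.imread('pics/w5.png')
cv2.imwrite('pics/w5c.png',cv2.resize(p[150:400,170:490],None,fx=2.4,fy=2.4,interpolation=cv2.INTER_CUBIC))
E
```

```text
w5 4.6 [ 0.5404 -0.2808  0.0625] [-1.7992e+02  1.7000e-01  1.6785e+02] [-27.4  13.4  -1.6  74.9  -0.  -15.3] [-0.4 -0.5  0.3] 0.0854
```

View pics/w5c.png

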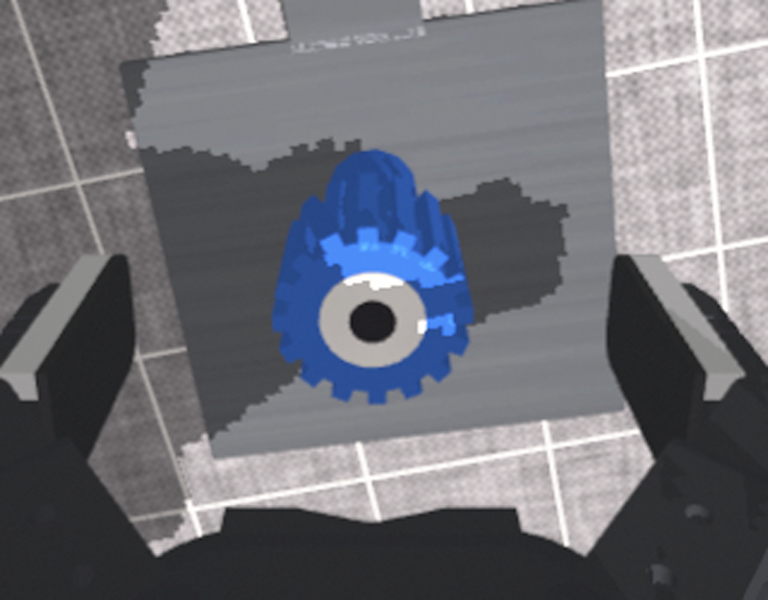

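Run:
```python
from h import *;import pickle
o=pickle.load(open('pics/w5.pkl','rb'))
g=atz('wrist',[(324.7,283.4)],.062,o)[0];d=(g-o['ee_pos'])*1000;print(g,d, pose(o)[:3,:3].T@d)
```

```text
[ 0.54070263 -0.28066295  0.062     ] [ 0.30950831  0.12944852 -0.50001749] [-0.27384217  0.19238931  0.5005663 ]
```

Emit:
{"op": "servo_tool", "data": {
  "grip": 20,
  "grip_force": 40,
  "steps": [
    {"x": 0, "y": 0, "z": -1, "yaw": 0},
    {"x": 0, "y": 0, "z": -1, "yaw": 0},
    {"x": 0, "y": 0, "z": -1, "yaw": 0},
    {"x": 0, "y": 0, "z": -1, "yaw": 0},
    {"x": 0, "y": 0, "z": -1, "yaw": 0},
    {"x": 0, "y": 0, "z": -1, "yaw": 0},
    {"x": 0, "y": 0, "z": -1, "yaw": 0},
    {"x": 0, "y": 0, "z": -1, "yaw": 0}
  ]
}}

```text
time: 5.65
ee_pos: [0.5405, -0.281, 0.0618]
tcp_rot: [-179.9, 0.2, 167.8]
wrist_force: [-0.2, 0.1, 5.5]
opening: 0.0326
```

Emit:
{"op": "servo_tool", "data": {
  "steps": [
    {"x": 0, "y": 0, "z": 15, "yaw": 0},
    {"x": 0, "y": 0, "z": 50, "yaw": 0},
    {"x": 10, "y": 0, "z": 95, "yaw": 0},
    {"x": 30, "y": 40, "z": 120, "yaw": 0},
    {"x": 50, "y": 90, "z": 120, "yaw": 0},
    {"x": 55, "y": 140, "z": 120, "yaw": 0},
    {"x": 50, "y": 190, "z": 120, "yaw": 0},
    {"x": 40, "y": 235, "z": 120, "yaw": 0},
    {"x": 33, "y": 270, "z": 110, "yaw": 0},
    {"x": 32.5, "y": 277.5, "z": 100, "yaw": 0},
    {"x": 32.5, "y": 277.5, "z": 100, "yaw": 0},
    {"x": 32.5, "y": 277.5, "z": 100, "yaw": 0}
  ]
}}

```text
time: 7.15
ee_pos: [0.5733, -0.0044, 0.1621]
tcp_rot: [-179.9, 0.2, 167.8]
wrist_force: [0.5, -0.5, -0.4]
opening: 0.0325
```

```bash
python3 snap.py w6; python3 snap.py s6 scene
```

```text
w6 7.15 [ 0.5733 -0.0044  0.1621] [-179.9     0.22  167.78] [-0.4  7.1  2.3 85.  -0.1 11.8] [ 0.5 -0.5 -0.4] 0.0325
s6 7.2 [ 0.5733 -0.0045  0.1622] [-179.91    0.23  167.77] [-0.4  7.1  2.3 85.  -0.1 11.8] [ 0.2 -0.3  0.3] 0.0325
```

View pics/w6.png

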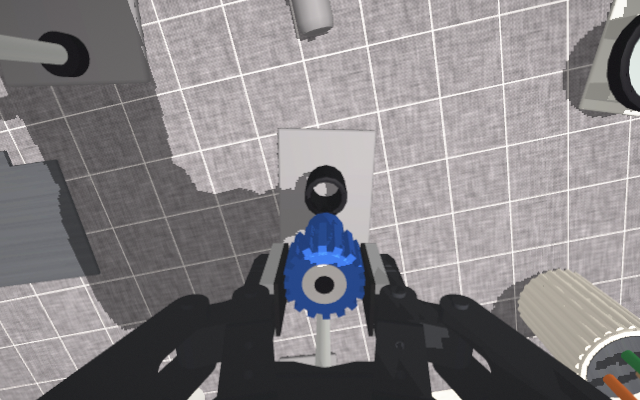

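View pics/s6.png

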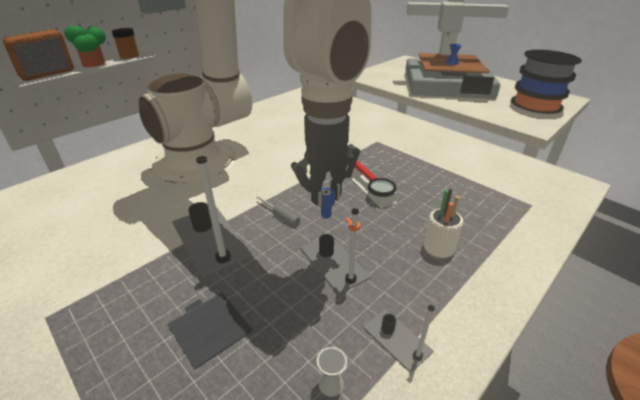

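Run:
```python
import cv2,numpy as np
p=cv2.imread('pics/w6.png')
cv2.imwrite('pics/w6c.png',cv2.resize(p[155:325,270:380],None,fx=6,fy=6,interpolation=cv2.INTER_CUBIC)[:360])
cv2.imwrite('pics/w6d.png',cv2.resize(p[205:325,270:380],None,fx=5,fy=5,interpolation=cv2.INTER_CUBIC))
```

```text
(no output)
```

View pics/w6c.png

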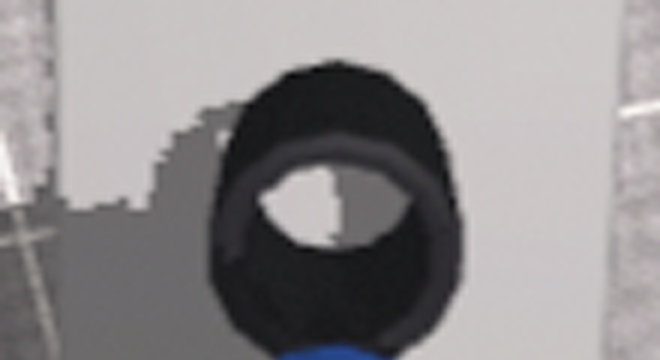

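View pics/w6d.png

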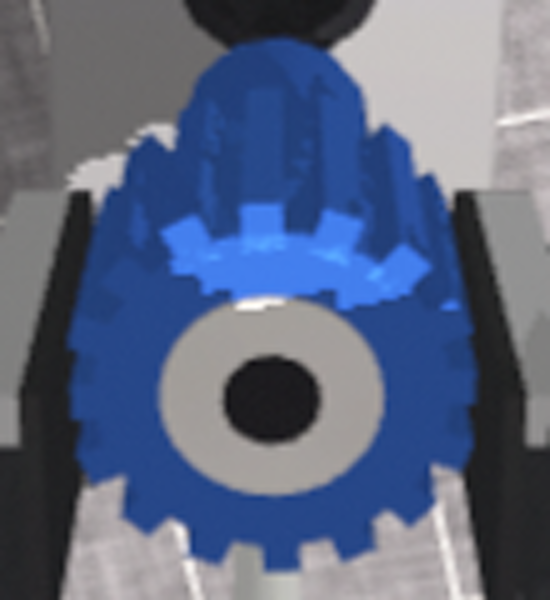

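```bash
cat > fit6.py <<'E'
from h import *;import pickle
o=pickle.load(open('pics/w6.pkl','rb'))
from scipy.optimize import least_squares
th=np.linspace(0,2*np.pi,361)
def circ(c,z,r): return proj('wrist',np.c_[c[0]+r*np.cos(th),c[1]+r*np.sin(th),np.full(361,z)],o)
def res(c):
    a=circ(c,.046,.016);b=circ(c,.046,.0115)
    return [a[:,0].min()-304.6,a[:,0].max()-346.6,a[:,1].min()-176.8,b[:,1].min()-181.3]
s=least_squares(res,[.573,-.003],diff_step=1e-4);print('tube',s.x,s.fun)
g=atz('wrist',[(323.8,284.2)],o['ee_pos'][2]-.062+.0618+0,o)[0]
# gear top z relative to TCP: was TCP .0618 with top at .062
print('gear top centre',g,'tool frame',pose(o)[:3,:3].T@(g-o['ee_pos'])*1000)
# foot: bottom circle bevel; side shaft silhouette: predicted for vertical gear at g
zt=g[2]
def sil(r,z): return circ(g,z,r)
for r,z in[(.0105,zt-.058),(.0085,zt-.058),(.0105,zt-.055)]:
    q=sil(r,z);print('foot pred',r,q.min(0),q.max(0))
print('d',(s.x-g[:2])*1000)
E
python3 fit6.py
```

```text
tube [ 0.57338604 -0.00361724] [-0.68567757  0.68523446 -0.73353728  0.76851135]
gear top centre [ 0.57370238 -0.00471975  0.16193296] tool frame [-0.46850599 -0.18016293  0.2020877 ]
foot pred 0.0105 [305.83782308 211.65405643] [342.31249448 245.35986539]
foot pred 0.0085 [309.3115444  214.95954575] [338.83722426 242.24284823]
foot pred 0.0105 [305.55690136 213.51771468] [342.57296848 247.65509941]
d [-0.31633826  1.10250922]
```

Emit:
{"op": "servo_tool", "data": {
  "steps": [
    {"x": -0.3, "y": 1.1, "z": -15, "yaw": 0},
    {"x": -0.3, "y": 1.1, "z": -35, "yaw": 0},
    {"x": -0.3, "y": 1.1, "z": -48, "yaw": 0},
    {"x": -0.3, "y": 1.1, "z": -52, "yaw": 0},
    {"x": -0.3, "y": 1.1, "z": -52, "yaw": 0},
    {"x": -0.3, "y": 1.1, "z": -52, "yaw": 0}
  ]
}}

```text
time: 8.0
ee_pos: [0.5734, -0.0034, 0.1109]
tcp_rot: [-179.9, 0.3, 167.8]
wrist_force: [-0.5, -0.5, 0.1]
opening: 0.0327
```

```bash
python3 snap.py w7;  python3 - <<'E'
import cv2,numpy as np
p=cv2.imread('pics/w7.png')
cv2.imwrite('pics/w7c.png',cv2.resize(p[185:325,270:380],None,fx=4,fy=4,interpolation=cv2.INTER_CUBIC))
E
```

```text
w7 8.0 [ 0.5734 -0.0034  0.1109] [-179.92    0.29  167.76] [-0.3  7.5 -2.9 79.3 -0.1 12. ] [-0.5 -0.5  0.1] 0.0327
```

View pics/w7c.png

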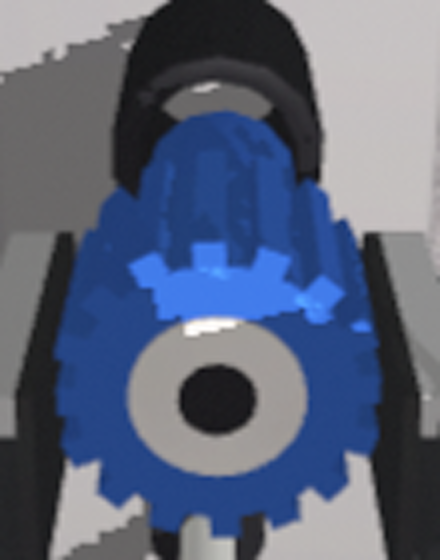

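Run:
```python
import re
src=open('fit6.py').read().split("def res")[0].replace('w6','w7');exec(src)
for c in [(.5731,-.0035),(.5735,-.0035),(.5740,-.0035)]:
    a=circ(c,.046,.016);b=circ(c,.046,.0115);print(c,a.min(0),a.max(0)[0],b[:,1].min())
g=atz('wrist',[(270+217/4-.4,185+400/4-.4)],o['ee_pos'][2],o)[0];print(g)
for z in (-.058,-.057,-.055):
  q=circ(g,g[2]+z,.0105 if z>-.058 else .0085);print(q.min(0),q.max(0)[0])
```

```text
(0.5731, -0.0035) [297.11162283 197.43252974] 351.00854919172576 204.76835403387167
(0.5735, -0.0035) [297.26925432 198.07407054] 351.134586997628 205.4011321388036
(0.574, -0.0035) [297.46603554 198.87491687] 351.2919251500272 206.1910459861121
[ 0.57388167 -0.00364852  0.11089196]
[309.2941758  215.07480777] 338.849024216627
[305.72469415 212.38611503] 342.4143891914134
[305.53752922 213.64152813] 342.5904971306497
```

Emit:
{"op": "servo_tool", "data": {
  "steps": [
    {"x": 0, "y": 0, "z": -6, "yaw": 0},
    {"x": 0, "y": 0, "z": -10, "yaw": 0},
    {"x": 0, "y": 0, "z": -14, "yaw": 0},
    {"x": 0, "y": 0, "z": -18, "yaw": 0},
    {"x": 0, "y": 0, "z": -18, "yaw": 0}
  ]
}}

```text
time: 8.68
ee_pos: [0.5733, -0.0034, 0.0925]
tcp_rot: [-179.9, 0.3, 167.8]
wrist_force: [0.7, -1.2, -1.2]
opening: 0.0326
```

Foot is inside the bore with hardly any force, so I'll continue down.

Emit:
{"op": "servo_tool", "data": {
  "steps": [
    {"x": 0, "y": 0, "z": -6, "yaw": 0},
    {"x": 0, "y": 0, "z": -12, "yaw": 0},
    {"x": 0, "y": 0, "z": -17, "yaw": 0},
    {"x": 0, "y": 0, "z": -20, "yaw": 0},
    {"x": 0, "y": 0, "z": -22, "yaw": 0},
    {"x": 0, "y": 0, "z": -23, "yaw": 0},
    {"x": 0, "y": 0, "z": -23.5, "yaw": 0},
    {"x": 0, "y": 0, "z": -23.5, "yaw": 0}
  ]
}}

```text
time: 9.68
ee_pos: [0.5734, -0.0034, 0.0699]
tcp_rot: [-179.9, 0.3, 167.8]
wrist_force: [-1.4, 0.1, 5.2]
opening: 0.0324
```

Emit:
{"op": "servo_tool", "data": {
  "steps": [
    {"x": 0, "y": 0, "z": -1.5, "yaw": 0},
    {"x": 0, "y": 0, "z": -2.5, "yaw": 0},
    {"x": 0, "y": 0, "z": -2.5, "yaw": 0}
  ]
}}

```text
time: 10.05
ee_pos: [0.5735, -0.0034, 0.0697]
tcp_rot: [-179.9, 0.4, 167.8]
wrist_force: [-7.0, 1.3, 18.1]
opening: 0.0327
```

```bash
python3 snap.py w8;  python3 - <<'E'
import cv2,numpy as np
p=cv2.imread('pics/w8.png')
cv2.imwrite('pics/w8c.png',cv2.resize(p[150:400,240:400],None,fx=2.4,fy=2.4,interpolation=cv2.INTER_CUBIC))
E
```

```text
w8 10.05 [ 0.5735 -0.0034  0.0697] [-179.93    0.4   167.76] [-0.3  8.2 -6.7 74.7 -0.2 12. ] [-7.   1.3 18.1] 0.0327
```

View pics/w8c.png

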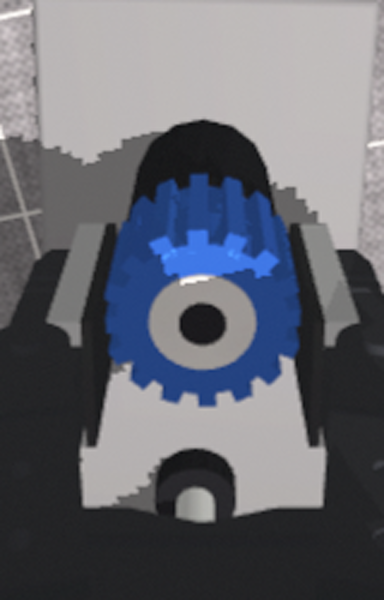

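Emit:
{"op": "servo_tool", "data": {
  "steps": [
    {"x": 0, "y": 0, "z": 0, "yaw": 0},
    {"x": 0, "y": 0, "z": 0, "yaw": 0}
  ]
}}

```text
time: 10.35
ee_pos: [0.5735, -0.0034, 0.0698]
tcp_rot: [-179.9, 0.4, 167.8]
wrist_force: [-1.4, -0.0, 4.8]
opening: 0.0327
```

Emit:
{"op": "servo_tool", "data": {
  "grip": 60,
  "steps": [
    {"x": 0, "y": 0, "z": 0, "yaw": 0},
    {"x": 0, "y": 0, "z": 0, "yaw": 0},
    {"x": 0, "y": 0, "z": 0, "yaw": 0},
    {"x": 0, "y": 0, "z": 0, "yaw": 0},
    {"x": 0, "y": 0, "z": 0, "yaw": 0}
  ]
}}

```text
time: 10.98
ee_pos: [0.5735, -0.0034, 0.0698]
tcp_rot: [-179.9, 0.4, 167.8]
wrist_force: [0.3, 0.5, -0.7]
opening: 0.0601
```

Emit:
{"op": "servo_tool", "data": {
  "steps": [
    {"x": 0, "y": 0, "z": 20, "yaw": 0},
    {"x": 0, "y": 0, "z": 60, "yaw": 0},
    {"x": 0, "y": 0, "z": 120, "yaw": 0},
    {"x": 0, "y": 0, "z": 180, "yaw": 0},
    {"x": 0, "y": -40, "z": 225, "yaw": 0},
    {"x": 10, "y": -90, "z": 230, "yaw": 0},
    {"x": 20, "y": -140, "z": 230, "yaw": 0},
    {"x": 30, "y": -180, "z": 230, "yaw": 0},
    {"x": 30, "y": -195, "z": 230, "yaw": 0},
    {"x": 30, "y": -195, "z": 230, "yaw": 0},
    {"x": 30, "y": -195, "z": 230, "yaw": 0}
  ]
}}

```text
time: 12.35
ee_pos: [0.6034, -0.1973, 0.3002]
tcp_rot: [-180.0, 0.4, 167.8]
wrist_force: [-0.2, 0.3, -0.2]
opening: 0.06
```

```bash
python3 snap.py w9
```

```text
w9 12.35 [ 0.6034 -0.1973  0.3002] [-179.95    0.42  167.81] [-18.1  18.5  31.2 102.3  -0.   -5.9] [-0.2  0.3 -0.2] 0.06
```

Emit:
{"op": "servo_tool", "data": {
  "steps": [
    {"x": 0, "y": 50, "z": 0, "yaw": 0},
    {"x": 0, "y": 110, "z": 0, "yaw": 0},
    {"x": 0, "y": 170, "z": 0, "yaw": 0},
    {"x": 0, "y": 230, "z": 0, "yaw": 0},
    {"x": 0, "y": 290, "z": 0, "yaw": 0},
    {"x": 0, "y": 340, "z": 0, "yaw": 0},
    {"x": 0, "y": 365, "z": 0, "yaw": 0},
    {"x": 0, "y": 365, "z": 0, "yaw": 0},
    {"x": 0, "y": 365, "z": 0, "yaw": 0}
  ]
}}

```text
time: 13.52
ee_pos: [0.6031, 0.168, 0.3006]
tcp_rot: [-179.9, 0.5, 167.9]
wrist_force: [0.3, -0.0, -1.1]
opening: 0.0601
```

```bash
python3 snap.py w10
```

```text
w10 13.525 [0.6031 0.168  0.3006] [-179.95    0.45  167.88] [ 15.7  17.2  29.6 102.   -0.3  27.8] [ 0.3 -0.  -1.1] 0.0601
```

View pics/w9.png

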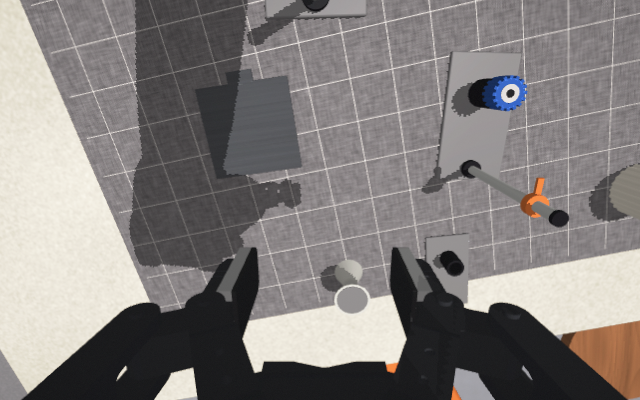

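View pics/w10.png

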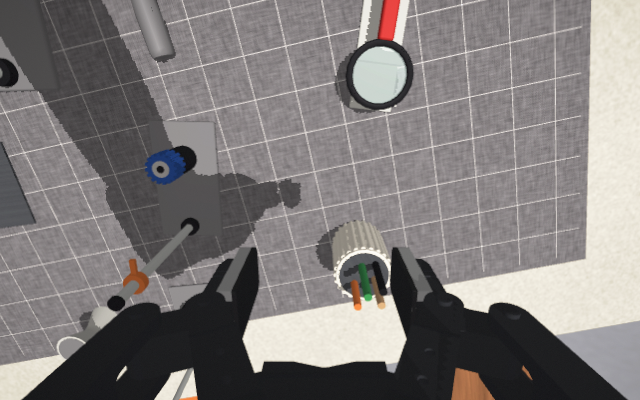

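Run:
```python
import cv2,numpy as np
f=lambda n,x,y:cv2.resize(cv2.imread(f'pics/{n}.png')[y:y+50,x:x+50],None,fx=8,fy=8,interpolation=cv2.INTER_CUBIC)
cv2.imwrite('pics/col.png',np.hstack([f('w9',515,172),f('w10',110,255)]))
```

```text
(no output)
```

View pics/col.png

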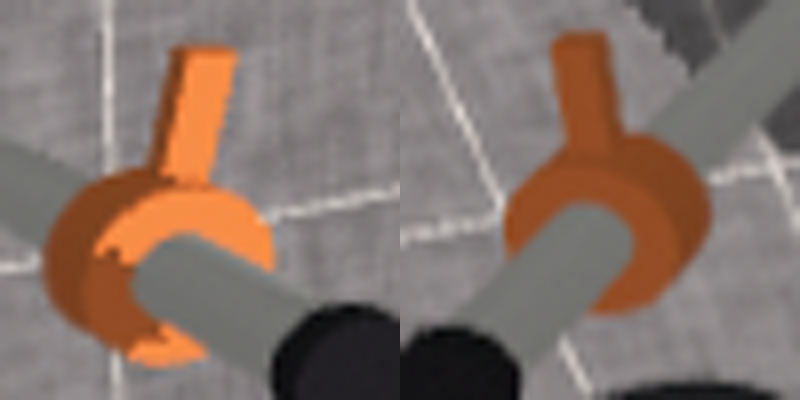

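```bash
cat > col.py <<'E'
from h import *;import pickle
from scipy.optimize import least_squares
O={n:pickle.load(open(f'pics/{n}.pkl','rb')) for n in('w9','w10')}
th=np.linspace(0,2*np.pi,361)
def cyl(n,c):
    P=np.vstack([np.c_[c[0]+.01*np.cos(th),c[1]+.01*np.sin(th),np.full(361,c[2]+h)] for h in(-.004,.004)])
    q=proj('wrist',P,O[n]);return np.array([q[:,0].min(),q[:,0].max(),q[:,1].max()])
M={'w9':[520.0,548.7,217.4],'w10':[122.7,148.4,293.7]}
s=least_squares(lambda c:np.r_[cyl('w9',c)-M['w9'],cyl('w10',c)-M['w10']],[.66,-.023,.146],diff_step=1e-4)
print('collar centre',s.x,s.fun.round(2))
def tri(a,b):
    c1,d1=rays('wrist',[a],O['w9']);c2,d2=rays('wrist',[b],O['w10']);A=np.c_[d1[0],-d2[0]]
    t=np.linalg.lstsq(A,c2-c1,rcond=None)[0];p,q=c1+t[0]*d1[0],c2+t[1]*d2[0];return (p+q)/2,np.linalg.norm(p-q)
print('top face',tri((537.0,206.1),(133.5,284.2)))
f=lambda n,x,y:cv2.resize(cv2.imread(f'pics/{n}.png')[y:y+50,x:x+70],None,fx=5,fy=5,interpolation=cv2.INTER_CUBIC)
cv2.imwrite('pics/gr.png',np.hstack([f('w9',465,68),f('w10',138,140)]))
print(tri((510,93.5),(160,169)))
E
python3 col.py
```

```text
collar centre [ 0.66060009 -0.02439853  0.14609878] [-0.15  0.11 -0.05 -0.21  0.25  0.05]
top face (array([ 0.66038443, -0.02427732,  0.15009124]), np.float64(6.324680719555937e-05))
(array([ 0.57229235, -0.0031771 ,  0.07287463]), np.float64(6.805663058097597e-05))
```

View pics/gr.png

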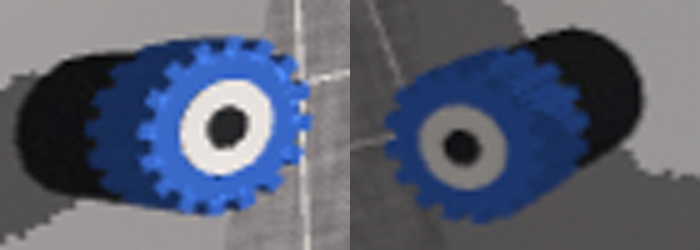

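Run:
```python
import cv2,numpy as np
f=lambda n,x,y:cv2.resize(cv2.imread(f'pics/{n}.png')[y-12:y+13,x-12:x+13],None,fx=10,fy=10,interpolation=cv2.INTER_CUBIC)
cv2.imwrite('pics/pc.png',np.vstack([np.hstack([f('w9',449,52),f('w9',523,55),f('w9',510,145)]),np.hstack([f('w10',163,123),f('w10',216,121),f('w10',218,238)])]))
```

```text
(no output)
```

View pics/pc.png

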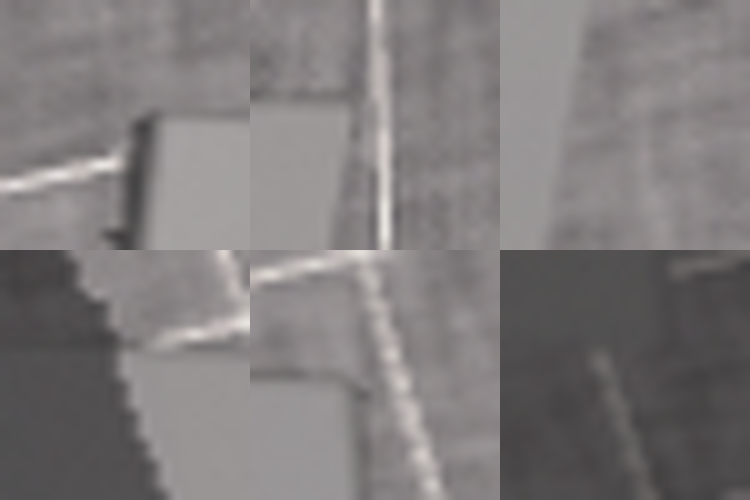

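```bash
cat >> col.py <<'E'
print('--plate corner (z .006)',tri((520.55,52.55),(213.85,121.55)))
print('gear top (z .070)',tri((510.2,93.0),(159.8,169.0)))
# views depth checks
for n,bx in (('w9',(505,30,520,40)),('w10',(440,150,500,220))):
    c=cloud('wrist',np.load(f'pics/{n}.npy'),O[n]);x0,y0,x1,y1=bx
    print(n,'table depth z',np.median(c[y0:y1,x0:x1,2]))
    m=(slice(80,110),slice(500,520)) if n=='w9' else (slice(160,178),slice(153,168)); print(' gear',np.percentile(c[m][...,2],[50,90]))
# ring top of loupe z .040 in w10 & lens location
c=cloud('wrist',np.load('pics/w10.npy'),O['w10']);print('handle top',np.median(c[5:30,387:393,2]),'(true .042)')
E
python3 col.py
python3 - <<'E'
from h import *;import pickle
o=pickle.load(open('pics/w2.pkl','rb'));c=cloud('wrist',np.load('pics/w2.npy'),o)
print('w2 table',np.median(c[150:250,380:420,2]),'handle',np.median(c[120:190,322:328,2]))
for n in('top','scene'):
    c=cloud(n,np.load(f'pics/{n}0.npy'));print(n,np.median(c[210:230,270:300,2]) if n=='top' else 0)
E
```

```text
collar centre [ 0.66060009 -0.02439853  0.14609878] [-0.15  0.11 -0.05 -0.21  0.25  0.05]
top face (array([ 0.66038443, -0.02427732,  0.15009124]), np.float64(6.324680719555937e-05))
(array([ 0.57229235, -0.0031771 ,  0.07287463]), np.float64(6.805663058097597e-05))
--plate corner (z .006) (array([0.53849658, 0.04513939, 0.00536434]), np.float64(0.0007061471690184486))
gear top (z .070) (array([ 0.57199994, -0.00315442,  0.07328019]), np.float64(0.00032147954839741434))
w9 table depth z 0.002602377488789498
 gear [0.07247879 0.07377719]
w10 table depth z 0.0028074251108251014
 gear [0.07290493 0.07386671]
handle top 0.04423839886889122 (true .042)
w2 table 0.0028547444626086937 handle 0.04422603346368853
top 0.0005835392825668251
scene 0
```

Emit:
{"op": "servo_tool", "data": {
  "grip": 60,
  "steps": [
    {"x": -30, "y": 20, "z": 0, "yaw": -1},
    {"x": -70, "y": 45, "z": -10, "yaw": -3},
    {"x": -110, "y": 75, "z": -50, "yaw": -5},
    {"x": -140, "y": 95, "z": -90, "yaw": -7.3},
    {"x": -152, "y": 103, "z": -130, "yaw": -7.3},
    {"x": -152, "y": 103, "z": -150, "yaw": -7.3},
    {"x": -152, "y": 103, "z": -150, "yaw": -7.3},
    {"x": -152, "y": 103, "z": -150, "yaw": -7.3}
  ]
}}

```text
time: 14.58
ee_pos: [0.4519, 0.2701, 0.1519]
tcp_rot: [180.0, 0.5, 160.5]
wrist_force: [-0.6, 0.6, 0.1]
opening: 0.0605
```

```bash
python3 snap.py w11;python3 - <<'E'
import cv2
p=cv2.imread('pics/w11.png');cv2.imwrite('pics/w11c.png',cv2.resize(p[100:350,220:430],None,fx=2.4,fy=2.4,interpolation=cv2.INTER_CUBIC))
E
```

```text
w11 14.575 [0.4519 0.2701 0.1519] [179.99   0.51 160.47] [31.1  0.6 -5.7 83.4 -0.4 50.6] [-0.6  0.6  0.1] 0.0605
```

View pics/w11.png

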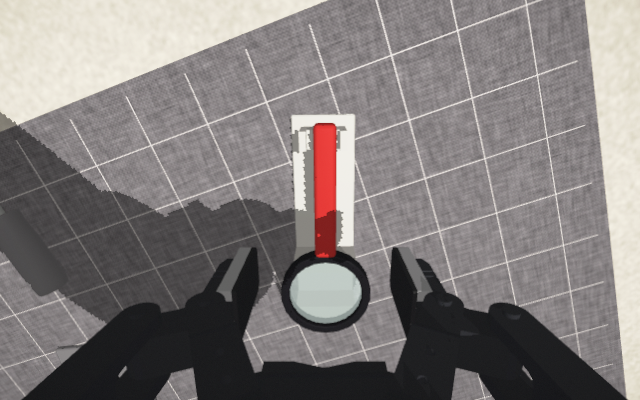

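Run:
```python
from h import *;import pickle
o=pickle.load(open('pics/w11.pkl','rb'));p=cv2.imread('pics/w11.png')
hsv=cv2.cvtColor(p,cv2.COLOR_BGR2HSV);m=((hsv[...,0]<8)|(hsv[...,0]>172))&(hsv[...,1]>150)&(hsv[...,2]>90)
m[:100]=0;m[270:]=0;ys,xs=np.nonzero(m)
r=np.array([((xs[ys==y].min()+xs[ys==y].max())/2,y) for y in range(ys.min()+5,ys.max()-5)])
for z in(.042,.0447):
    P=atz('wrist',r,z,o);k=np.polyfit(P[:,0],P[:,1],1);print('z',z,'angle',np.degrees(np.arctan(k[0])))
    L=atz('wrist',[(326,ys.min()),(326,ys.max())],z,o);print('ends',L.round(4),np.linalg.norm(L[0]-L[1]))
    le=atz('wrist',[(325.7,291)],z-.002,o)[0];print('lens',le)
    u=np.array([np.cos(np.arctan(k[0])),np.sin(np.arctan(k[0]))]);g=le[:2]-.08*u;print('grip',g,'line y at grip',np.polyval(k,g[0]),'delta',(g-o['ee_pos'][:2])*1000)
cv2.imwrite('pics/w11d.png',cv2.resize(p[235:345,270:380],None,fx=5,fy=5,interpolation=cv2.INTER_CUBIC))
```

```text
z 0.042 angle -19.18643137738291
ends [[0.4015 0.2891 0.042 ]
 [0.4962 0.2559 0.042 ]] 0.10038105790509409
lens [0.52562788 0.24530453 0.04      ]
grip [0.45007154 0.27159597] line y at grip 0.271118898722014 delta [-1.79895296  1.50568062]
z 0.0447 angle -19.186431377382934
ends [[0.4012 0.2892 0.0447]
 [0.4948 0.2563 0.0447]] 0.09921294611973844
lens [0.52393516 0.24588654 0.0427    ]
grip [0.44837882 0.27217798] line y at grip 0.2717063979474954 delta [-3.49166861  2.08768864]
```

View pics/w11d.png

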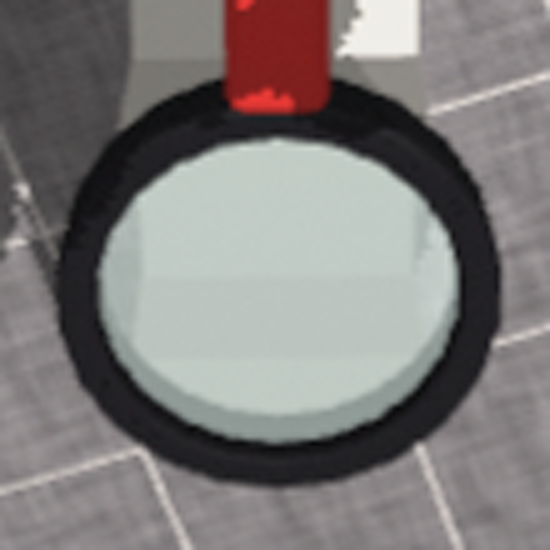

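Emit:
{"op": "servo_tool", "data": {
  "steps": [
    {"x": -2, "y": 1.5, "z": -30, "yaw": 0.3},
    {"x": -2, "y": 1.5, "z": -60, "yaw": 0.3},
    {"x": -2, "y": 1.5, "z": -90, "yaw": 0.3},
    {"x": -2, "y": 1.5, "z": -108, "yaw": 0.3},
    {"x": -2, "y": 1.5, "z": -115, "yaw": 0.3},
    {"x": -2, "y": 1.5, "z": -115, "yaw": 0.3},
    {"x": -2, "y": 1.5, "z": -115, "yaw": 0.3}
  ]
}}

```text
time: 15.5
ee_pos: [0.4506, 0.2721, 0.0382]
tcp_rot: [179.9, 0.6, 160.8]
wrist_force: [-0.5, 1.2, -0.7]
opening: 0.0598
```

Emit:
{"op": "servo_tool", "data": {
  "grip": 5,
  "grip_force": 80,
  "steps": [
    {"x": 0, "y": 0, "z": 0, "yaw": 0},
    {"x": 0, "y": 0, "z": 0, "yaw": 0},
    {"x": 0, "y": 0, "z": 0, "yaw": 0},
    {"x": 0, "y": 0, "z": 0, "yaw": 0},
    {"x": 0, "y": 0, "z": 0, "yaw": 0},
    {"x": 0, "y": 0, "z": 0, "yaw": 0},
    {"x": 0, "y": 0, "z": 0, "yaw": 0}
  ]
}}

```text
time: 16.38
ee_pos: [0.4509, 0.2723, 0.0388]
tcp_rot: [179.8, 0.6, 160.8]
wrist_force: [-0.4, 0.5, 5.5]
opening: 0.0145
```

```bash
python3 snap.py w12
```

```text
w12 16.375 [0.4509 0.2723 0.0388] [179.85   0.62 160.77] [ 31.3   2.8 -16.1  70.6  -0.4  50.5] [-0.4  0.5  5.5] 0.0145
```

View pics/w12.png

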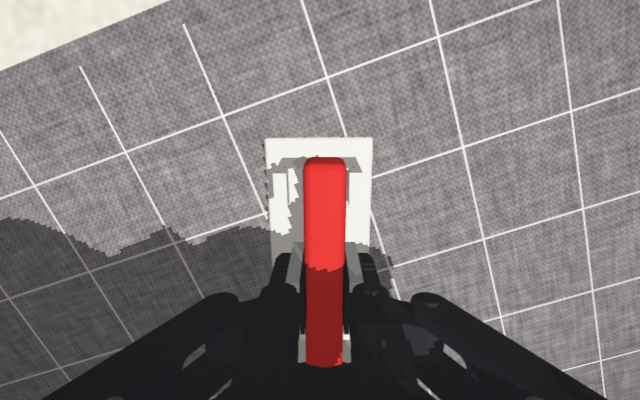

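Emit:
{"op": "servo_tool", "data": {
  "steps": [
    {"x": 0, "y": 0, "z": 5, "yaw": 0},
    {"x": 0, "y": 0, "z": 15, "yaw": 0},
    {"x": 0, "y": 0, "z": 35, "yaw": 0},
    {"x": 0, "y": 0, "z": 60, "yaw": 0},
    {"x": 0, "y": 0, "z": 85, "yaw": 0},
    {"x": 0, "y": 0, "z": 102, "yaw": 0},
    {"x": 0, "y": 0, "z": 109.6, "yaw": 0},
    {"x": 0, "y": 0, "z": 109.6, "yaw": 0},
    {"x": 0, "y": 0, "z": 109.6, "yaw": 0}
  ]
}}

```text
time: 17.55
ee_pos: [0.4506, 0.2721, 0.1475]
tcp_rot: [179.9, 0.6, 160.8]
wrist_force: [0.4, -0.1, -0.5]
opening: 0.0146
```

```bash
python3 snap.py s13 scene; python3 snap.py t13 top
python3 - <<'E'
import cv2
p=cv2.imread('pics/s13.png');cv2.imwrite('pics/s13c.png',cv2.resize(p[80:300,270:460],None,fx=2.7,fy=2.7,interpolation=cv2.INTER_CUBIC))
p=cv2.imread('pics/t13.png');cv2.imwrite('pics/t13c.png',cv2.resize(p[130:280,190:350],None,fx=4,fy=4,interpolation=cv2.INTER_CUBIC))
E
```

```text
s13 17.55 [0.4506 0.2721 0.1475] [179.91   0.57 160.77] [31.3  0.5 -6.2 82.8 -0.4 50.5] [ 0.4 -0.1 -0.5] 0.0146
t13 17.6 [0.4506 0.2721 0.1475] [179.91   0.57 160.77] [31.3  0.5 -6.2 82.8 -0.4 50.5] [-0.1  0.6 -0.9] 0.0146
```

View pics/s13c.png

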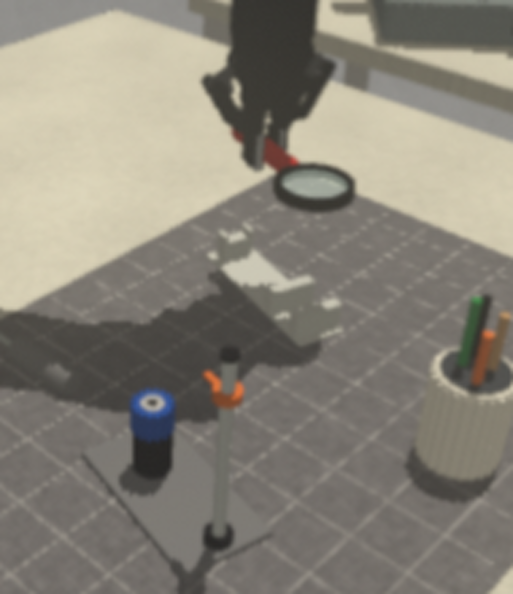

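View pics/t13c.png

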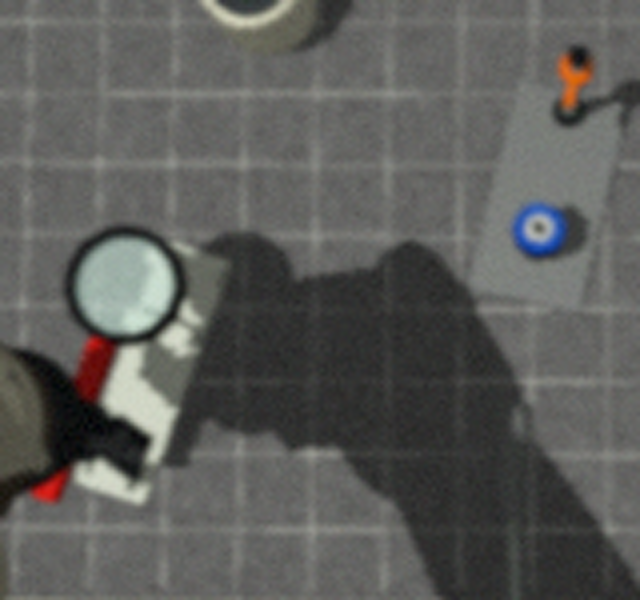

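Run:
```python
from h import *;import pickle
o=pickle.load(open('pics/t13.pkl','rb'))
l=atz('top',[(221.1,200.8)],.149)[0];g=atz('top',[(324.35,186.6)],.070)[0]
print('lens',l,'gear',g,'l-tcp',(l-o['ee_pos'])[:2]*1000,np.hypot(*(l-o['ee_pos'])[:2])*1000,'g-l',(g-l)*1000)
d=np.load('pics/t13.npy');c=cloud('top',d)
print('lens depth z',np.median(c[195:207,215:227,2]))
P=c[180:222,200:242].reshape(-1,3);m=(P[:,2]>.12)&(P[:,2]<.17)&(np.hypot(*(P[:,:2]-l[:2]).T)<.033);P=P[m];A=np.c_[P[:,:2]-l[:2],np.ones(len(P))];k,*_=np.linalg.lstsq(A,P[:,2],rcond=None)
print('plane slope deg',np.degrees(np.arctan(k[:2])),k[2],len(P))
print('table',np.median(c[205:220,270:300,2]),'gear top',c[185:189,322:327,2].round(4), 'collar')
```

```text
lens [0.52790737 0.24258828 0.149     ] gear [ 0.57134094 -0.00314803  0.07      ] l-tcp [ 77.35505758 -29.47337969] 82.77973811855014 g-l [  43.43356625 -245.73630562  -79.        ]
lens depth z 0.14460715219097242
plane slope deg [-0.07450694 -1.31752442] 0.14553185538969968 613
table 0.0006043672273247092 gear top [[0.0679 0.0719 0.0679 0.071  0.0717]
 [0.0699 0.0711 0.0704 0.0731 0.0673]
 [0.0748 0.0701 0.071  0.0686 0.0705]
 [0.0726 0.0704 0.0715 0.0729 0.0716]] collar
```

Emit:
{"op": "servo_tool", "data": {
  "steps": [
    {"x": 3, "y": -20, "z": 0.9, "yaw": 0},
    {"x": 10, "y": -55, "z": 0.9, "yaw": 1},
    {"x": 16, "y": -95, "z": 0.9, "yaw": 2},
    {"x": 23, "y": -135, "z": 0.9, "yaw": 3},
    {"x": 30, "y": -175, "z": 0.9, "yaw": 4.5},
    {"x": 36, "y": -210, "z": 0.9, "yaw": 6},
    {"x": 40, "y": -238, "z": 0.9, "yaw": 7},
    {"x": 43, "y": -254, "z": 0.9, "yaw": 7},
    {"x": 43.7, "y": -258.4, "z": 0.9, "yaw": 7},
    {"x": 43.7, "y": -258.4, "z": 0.9, "yaw": 7},
    {"x": 43.7, "y": -258.4, "z": 0.9, "yaw": 7}
  ]
}}

```text
time: 19.02
ee_pos: [0.4942, 0.0144, 0.1484]
tcp_rot: [179.9, 0.6, 167.8]
wrist_force: [-0.2, 0.1, -0.4]
opening: 0.0144
```

```bash
python3 snap.py s14 scene; python3 snap.py t14 top
python3 - <<'E'
import cv2
p=cv2.imread('pics/s14.png');cv2.imwrite('pics/s14c.png',cv2.resize(p[190:295,290:400],None,fx=5.5,fy=5.5,interpolation=cv2.INTER_CUBIC))
p=cv2.imread('pics/t14.png');cv2.imwrite('pics/t14c.png',cv2.resize(p[135:235,290:370],None,fx=6,fy=6,interpolation=cv2.INTER_CUBIC))
E
```

```text
s14 19.025 [0.4942 0.0144 0.1484] [179.91   0.56 167.82] [  1.7  -4.  -10.5  82.9  -0.   13.9] [-0.2  0.1 -0.4] 0.0144
t14 19.075 [0.4942 0.0144 0.1485] [179.91   0.57 167.83] [  1.7  -4.  -10.5  82.9  -0.   13.9] [-0.3 -0.1 -1. ] 0.0145
```

View pics/s14c.png

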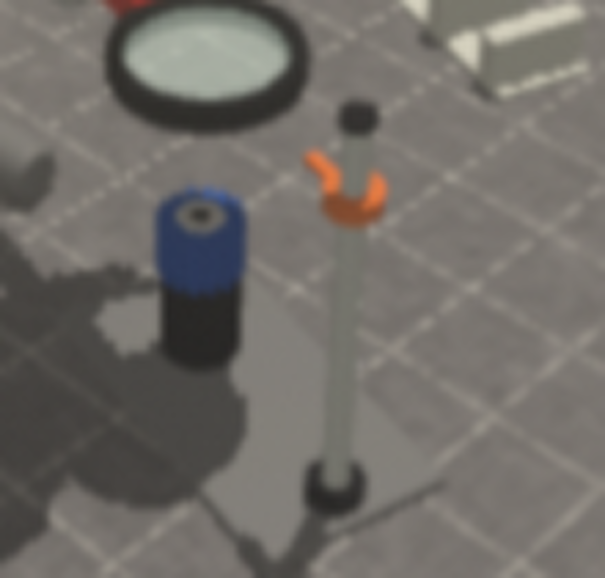

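View pics/t14c.png

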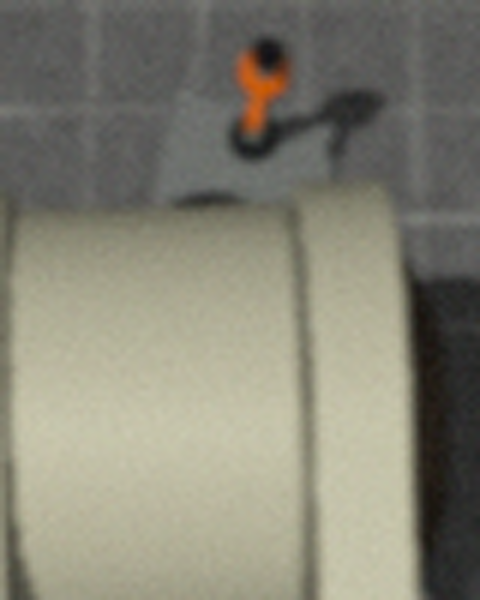

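Run:
```python
from h import *
for z in(.1376,.1496):
    e=atz('top',[(324.6,166.6)],z)[0];print('far edge',z,e,'lens x (top frame)',e[0]-.036,'vs gear .5713')
p=cv2.imread('pics/s14.png');cv2.imwrite('pics/s14d.png',cv2.resize(p[178:238,300:370],None,fx=10,fy=10,interpolation=cv2.INTER_CUBIC))
```

```text
far edge 0.1376 [ 0.61205296 -0.0027989   0.1376    ] lens x (top frame) 0.5760529634691297 vs gear .5713
far edge 0.1496 [ 0.61003348 -0.00262902  0.1496    ] lens x (top frame) 0.5740334807768792 vs gear .5713
```

View pics/s14d.png

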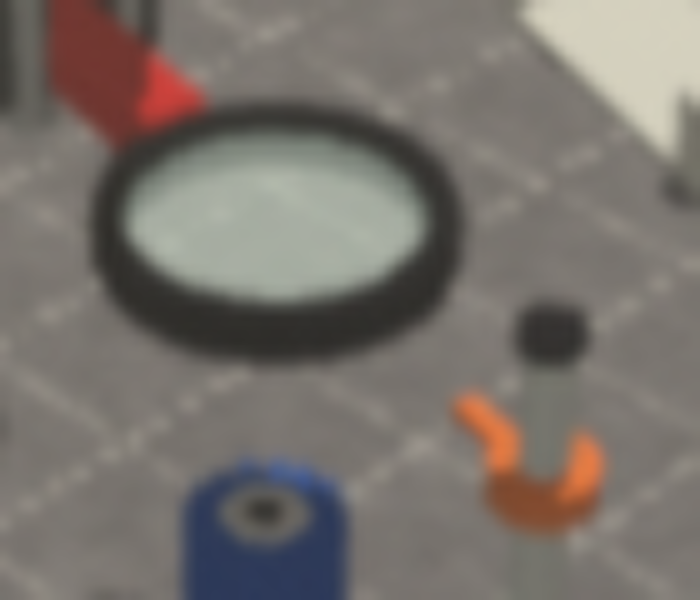

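```bash
cat > sc.py <<'E'
from h import *
from scipy.optimize import least_squares
th=np.linspace(0,2*np.pi,361)
def cyl(c,r,h):
    P=np.vstack([np.c_[c[0]+r*np.cos(th),c[1]+r*np.sin(th),np.full(361,c[2]+s)] for s in(-h/2,h/2)])
    q=proj('scene',P);return np.r_[q.min(0),q.max(0)]
M=np.array([308.75,187.55,345.85,213.75])
s=least_squares(lambda c:cyl(c,.036,.012)-M,[.573,-.003,.145],diff_step=1e-4);print('ring free',s.x,s.fun.round(2))
for z in(.1416,.1436,.1456):
    q=least_squares(lambda c:cyl([*c,z],.036,.012)-M,[.573,-.003],diff_step=1e-4);print('ring z',z,q.x,q.fun.round(2))
print('gear at .070',atz('scene',[(325.95,228.65)],.07))
print('collar pred at (.6605,-.024)',[ (z,cyl([.6605,-.024,z],.01,.008).round(2)) for z in(.1416,.1436,.1456)],'meas 348.25 - 360.25 230.85')
print('gear pred',proj('scene',[[.5735,-.0034,.07]]))
E
python3 sc.py
```

```text
ring free [0.56476468 0.00802116 0.13278222] [ 0.13 -0.19 -0.13  0.18]
ring z 0.1416 [ 5.72961407e-01 -5.11817134e-04] [-0.25 -0.52  0.25  0.4 ]
ring z 0.1436 [ 0.57481974 -0.00244641] [-0.34 -0.59  0.34  0.45]
ring z 0.1456 [ 0.576678   -0.00438041] [-0.43 -0.67  0.43  0.51]
gear at .070 [[ 0.57184069 -0.00257711  0.07      ]]
collar pred at (.6605,-.024) [(0.1416, array([347.97, 221.02, 359.63, 231.9 ])), (0.1436, array([348.02, 220.15, 359.7 , 231.03])), (0.1456, array([348.06, 219.27, 359.77, 230.15]))] meas 348.25 - 360.25 230.85
gear pred [[326.2512596  229.21162219]]
```

Run:
```python
from h import *
c=cloud('scene',np.load('pics/s14.npy'))
p=cv2.imread('pics/s14.png').astype(int)
# glass pixels: bright greenish inside ellipse ; ring dark
v,u=np.mgrid[0:400,0:640]
g=(((u-327.2)/13)**2+((v-199)/7)**2)<1
P=c[g];print('glass',len(P),np.median(P,0).round(4)); A=np.c_[P[:,:2]-P[:,:2].mean(0),np.ones(len(P))]
k=np.linalg.lstsq(A,P[:,2],rcond=None)[0];print('slopes deg',np.degrees(k[:2]),k[2])
dark=(p.sum(2)<170)&(u>307)&(u<347)&(v>186)&(v<215)
P=c[dark];P=P[(P[:,2]>.12)&(P[:,2]<.17)];print('ring',len(P),P.mean(0).round(4),np.percentile(P[:,2],[3,50,97]).round(4))
def f(x):return np.hypot(P[:,0]-x[0],P[:,1]-x[1])-.034
from scipy.optimize import least_squares
print(least_squares(f,[.573,-.003],loss='soft_l1',f_scale=.003).x)
gt=c[227:231,321:331].reshape(-1,3);print('gear top',np.median(gt,0).round(4),gt[:,2].std())
m=(p[...,2]>150)&(p[...,0]<100)&(u>343)&(u<365)&(v>215)&(v<232);print('orange',c[m][:,2].round(3),np.median(c[m],0).round(4))
print('table',np.median(c[240:250,300:310,2]),np.median(c[205:215,365:380,2]))
```

```text
glass 278 [ 0.5748 -0.0023  0.146 ]
slopes deg [ 0.08461475 -0.11686456] 0.1459198190898904
ring 197 [ 0.5907 -0.02    0.1473] [0.1414 0.1482 0.1508]
[ 0.57705898 -0.00503991]
gear top [ 0.5723 -0.004   0.0709] 0.07639309650171151
orange [-0.001  0.002  0.147  0.146  0.146  0.146  0.147  0.147  0.147  0.001
  0.146  0.146  0.145  0.147 -0.001  0.146  0.146  0.146  0.148  0.158
  0.002  0.145  0.149  0.148  0.148  0.148  0.149  0.002  0.003  0.148
  0.149  0.149  0.148  0.149  0.149 -0.     0.149  0.149  0.149  0.149
  0.148  0.147  0.002  0.15   0.148  0.15   0.149  0.     0.148  0.147
  0.148  0.148  0.148  0.149  0.148] [ 0.6529 -0.0222  0.1475]
table 0.002412632572428519 0.0010192660678010612
```

Emit:
{"op": "servo_tool", "data": {
  "steps": [
    {"x": -1.5, "y": 0, "z": 0, "yaw": 0},
    {"x": -2.8, "y": 0, "z": 0, "yaw": 0},
    {"x": -2.8, "y": 0, "z": 0, "yaw": 0},
    {"x": -2.8, "y": 0, "z": 0, "yaw": 0},
    {"x": -2.8, "y": 0, "z": 0, "yaw": 0},
    {"x": -2.8, "y": 0, "z": 0, "yaw": 0},
    {"x": -2.8, "y": 0, "z": 0, "yaw": 0},
    {"x": -2.8, "y": 0, "z": 0, "yaw": 0}
  ]
}}

```text
time: 20.12
ee_pos: [0.4914, 0.0143, 0.1484]
tcp_rot: [179.9, 0.6, 167.8]
wrist_force: [-0.5, -0.3, -1.1]
opening: 0.0142
```

```bash
python3 snap.py s15 scene; python3 snap.py t15 top; python3 snap.py w15
python3 - <<'E'
from h import *
p=cv2.imread('pics/s15.png');cv2.imwrite('pics/s15d.png',cv2.resize(p[178:238,300:370],None,fx=10,fy=10,interpolation=cv2.INTER_CUBIC))
p=cv2.imread('pics/t15.png');cv2.imwrite('pics/t15d.png',cv2.resize(p[135:185,290:370],None,fx=8,fy=8,interpolation=cv2.INTER_CUBIC))
c=cloud('scene',np.load('pics/s15.npy'));v,u=np.mgrid[0:400,0:640]
g=(((u-326.8)/13)**2+((v-199.5)/7)**2)<1;P=c[g];print(np.median(P,0))
print(get_obs()['qd'].round(2))
E
```

```text
s15 20.125 [0.4914 0.0143 0.1484] [179.91   0.57 167.83] [  1.7  -4.4 -10.9  82.9  -0.   13.9] [-0.5 -0.3 -1.1] 0.0142
t15 20.175 [0.4914 0.0143 0.1485] [179.91   0.57 167.82] [  1.7  -4.4 -10.9  82.9  -0.   13.9] [ 0.5  0.3 -1.3] 0.0143
w15 20.225 [0.4914 0.0143 0.1485] [179.91   0.57 167.83] [  1.7  -4.4 -10.9  82.9  -0.   13.9] [-1.  -0.1 -1.2] 0.0145
[ 0.57482915 -0.00432344  0.14594453]
[0.04 0.04 0.02 0.05 0.07 0.06]
```

View pics/s15d.png

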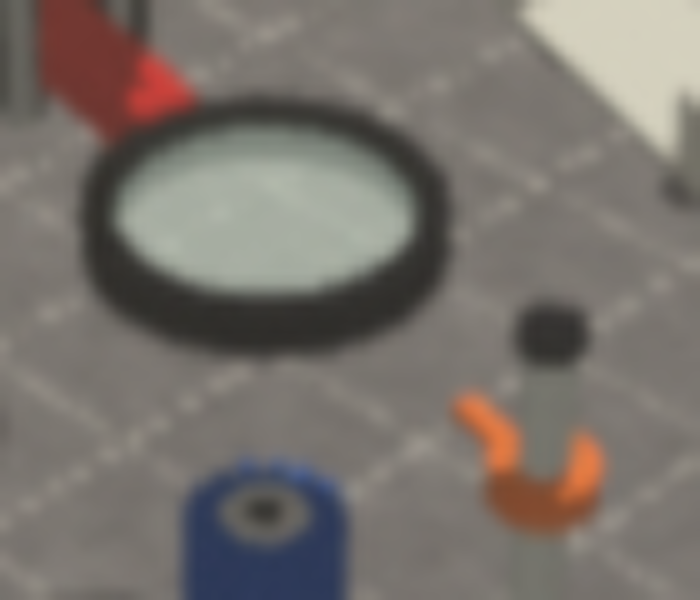

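View pics/t15d.png

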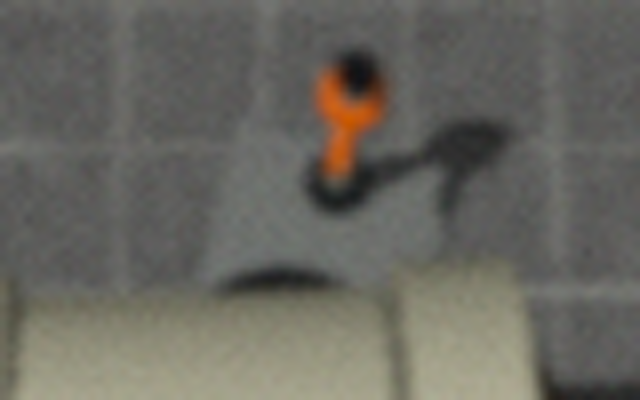

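View pics/w15.png

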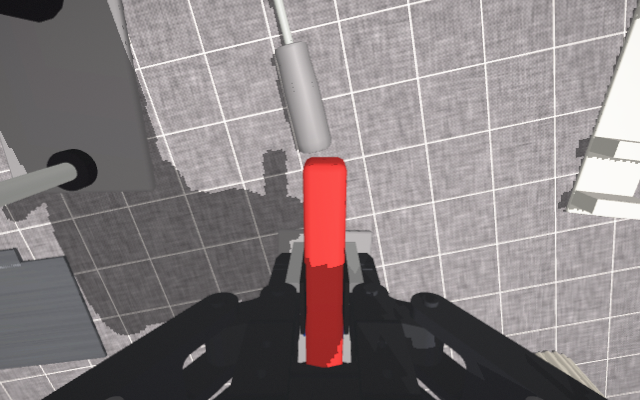

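```bash
sed -i 's/^M=.*/M=np.array([307.55,187.05,344.55,213.05])/' sc.py; python3 sc.py | head -5
python3 - <<'E'
from h import *
for a in(.1376,.1496): print(atz('top',[(290+280/8-.4,135+268/8-.4)],a)[0]-[.036,0,0])
E
```

```text
ring free [0.56102363 0.00836374 0.13214238] [ 0.15 -0.22 -0.15  0.21]
ring z 0.1416 [ 0.56988468 -0.00078209] [-0.26 -0.57  0.26  0.45]
ring z 0.1436 [ 0.57175767 -0.0027153 ] [-0.35 -0.65  0.35  0.5 ]
ring z 0.1456 [ 0.57363036 -0.0046482 ] [-0.44 -0.72  0.44  0.55]
gear at .070 [[ 0.57184069 -0.00257711  0.07      ]]
[ 0.57239706 -0.0028015   0.1376    ]
[ 0.57042482 -0.00263159  0.1496    ]
```

```bash
python3 -c "
from workcell import *
print(job_done());o=get_obs();print(o['time'],o['ee_pos'],o['wrist_force'],o['opening'])"
```

```text
the job is handed in; nothing more can be done
None
the job is handed in; nothing more can be done
```

I stood the gear in the middle stand's tube, let go of it, and handed the job in at about 20 s with the gripper holding the loupe over it.

- **Gear:** it stopped 0.1 mm from the expected seated height and I pressed it home with about 18 N. Once the known camera offset below is removed, its top reads 70 mm, which is fully home.
- **Centring:** the scene camera puts the lens within about 0.2 mm of the gear's centre. The top camera puts it about 1 mm off along x; the arm hid most of the ring from that camera, so it could only check the far edge.
- **Height:** the lens centre is at about 143.6 mm by the arm's reading, against about 143.5 mm for the focus mark, give or take 1 mm. That leaves nearly 70 mm between the loupe and the gear.
- **Level and still:** the glass was level to about 0.1° just before the last 2.8 mm centring move. The joints were at rest after it, and the wrist force was about 1 N.
- **Other items:** I did not touch the screwdriver, vase or cup.

**Checks that disagreed:**
- The wrist camera's heights read about 2.7 mm high, so I corrected them against surfaces of known height.
- The wrist camera also put the lens about 79 mm from the grip, while the scene and top cameras implied about 84 mm. I went with those two because they agreed on the lens position relative to the gear.
- A scene-camera fit of the ring with its height left free gave about 132 mm. I set that aside because the fit separates height from distance poorly, and the depth reading agreed with 143.5 mm.

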